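Set the stock tablet up on its desk stand

TASK

Take the tablet out of the wire rack and set it up on the metal tablet stand, screen facing the same way as the open front of the stand and midway across it: put its lower edge right back in the corner of the cradle and lean it back flat against the rest. The rest is left at whatever tilt its stiff hinge has, so while you still hold the tablet, feel for the corner and the rest; set it down gently, do not drop it in or let it fall back, and leave everything else on the desk where it is.

Things in the scene. Friction and masses are not known exactly. Their poses are not given: they have to be found in the camera images.
- tablet: The tablet's body, for the rules; its origin is the centre of its underside as it stands in the rack. Same axes as tablet_center.
- tablet_center (a point): Centre of the tablet: dark slab with rubbery corners, 12 mm thick, 195 long, 130 high, 0.3 to 0.6 kg, standing on a long edge in one of the rack's three slots, within a few degrees of upright. Its x axis is the slab's normal and points out of the glass (screen) side, y runs along the long edge, z up the slab; top edge at z = +65 mm, bottom at -65 mm.
- tablet_heel (a point): Middle of the tablet's lower back edge: 6 mm behind (-x) and 65 mm below (-z) tablet_center, same axes.
- rack: Fixed three-slot desk rack: base 200 mm (its x) by 140 mm (its y), base top 30 mm above the desk; origin under its middle. Slots at x = -60, 0, +60 mm: each an 18 mm gap between two wire loops, 100 mm long in y, reaching 90 mm above the desk. The slabs stand on the base top, faces normal to the rack's x, tops free to be pinched; lift straight out, clear of the loops and of the neighbours' tops.
- stand: Fixed tablet stand: aluminium foot 155 x 150 mm and, on a stiff friction hinge, an L-shaped cradle: a rest plate with two hooked ledges square to its lower edge. Origin under the foot; x level, out of the open front (where the screen must face), y across, z up. The rest leans back from vertical (top towards -x) by 0.21 to 0.47 rad, set anew each time, not reported; its hinge yields above 13 N.
- seat (a point): The cradle's inner corner, where rest pads and ledges meet, midway across; stand's axes (x level). 30 mm ahead of and 46 mm above the stand's origin; true to 2 mm at every tilt. Rest: 150 mm wide, 82 mm up the slope, two flat rubber pads on it. Ledges: 32 mm wide at y = -50 and +50 mm, 24 mm deep in front of the rest, ending in lips 13 mm high.
- ledger_center (a point): Bystander in the rack: centre of a hard-covered notebook, 13 x 178 x 108 mm.
- keyboard_center (a point): Bystander in the rack: centre of a compact grey keyboard with pale keys, 12 x 190 x 98 mm.
- pencup_center (a point): Bystander: pen cup, 76 mm across, 95 mm high, pens up to 150 mm.
- stapler_center (a point): Bystander: stapler, 135 x 34 x 48 mm.
- tea_center (a point): Bystander: bottle, 60 mm across, 170 mm high.
- devicebox_center (a point): Bystander: small carton, 100 x 160 x 55 mm.
- calculator_center (a point): Bystander: desk calculator, 105 x 150 x 24 mm.
- tape_center (a point): Bystander: tape dispenser, 150 x 55 x 82 mm.

How it is judged (in metres and radians):
On the way:
1. while still held, the tablet stands with its lower back edge in the cradle's corner, leaning back (x of tablet_heel in the frame of seat between -0.008 and 0.008 m and z of tablet_heel in the frame of seat between -0.008 and 0.008 m and y of tablet_heel in the frame of seat between -0.025 and 0.025 m and angle between tablet_center's own z axis and vertical above 0.18 rad and x of tablet_center in the frame of seat below 0.005 m and angle between the y axis of tablet_center and the y axis of seat, either way round below 0.07 rad and contact force between the fingers and tablet above 0.5 N and contact force between tablet and stand above 0.5 N), for 0.2 s.
At the end, for the whole second after the job is handed in: The tablet rests on the stand, released and still: lower back edge within 8 mm of the cradle's corner in depth and height and 25 mm of its middle, leaning back 0.18 to 0.53 rad, screen to the stand's front, long edge within 0.07 rad of the stand's width (x of tablet_heel in the frame of seat between -0.008 and 0.008 m and z of tablet_heel in the frame of seat between -0.008 and 0.008 m and y of tablet_heel in the frame of seat between -0.025 and 0.025 m and angle between tablet_center's own z axis and vertical between 0.18 and 0.53 rad and x of tablet_center in the frame of seat below 0.005 m and angle between the y axis of tablet_center and the y axis of seat, either way round below 0.07 rad and contact force between the fingers and tablet below 0.05 N and contact force between tablet and stand above 1 N and linear speed of tablet below 0.01 m/s and angular speed of tablet below 0.08 rad/s); the robot touches nothing.
It fails at once if the tablet is pushed or knocked against the stand with more than 60 N (contact force between tablet and stand above 60 N).
It fails at once if the tablet, let go, falls over or back against the rest (turns faster than 2.5 rad/s or moves faster than 0.35 m/s untouched by the fingers) (contact force between the fingers and tablet below 0.05 N and (angular speed of tablet above 2.5 rad/s or linear speed of tablet above 0.35 m/s)).
It fails at once if a bystander is shifted by more than 30 mm (distance of any of ledger_center, keyboard_center, pencup_center, stapler_center, tea_center, devicebox_center, calculator_center, tape_center from where it was at the start of the episode above 0.03 m).
It also fails if it takes over 48 s, if anything falls off the work surface, if the arm or the gripper's body presses on something with over 40 N, if the wrist force passes 120 N, or if a joint passes its speed limit or range.

ROBOT

A 6-joint arm with a two-finger parallel gripper is mounted at the origin on the work surface. World frame = base frame: x ahead of the robot, y to its left, z up, the work surface at z = 0. Lengths are in mm, angles in degrees, forces in N, time in s.
With the tool pointing down it reaches from about 350 to 850 mm from the base axis. Payload 8.1 kg.
Tool frame: the origin (TCP) lies midway between the tips of the shut fingers; the grasp point (between the pads) lies 19 mm behind it; z points along the fingers, y is the direction in which the jaws open and shut (so a half turn about z gives the same grasp; the last joint's range is limited). The gripper opens to 85 mm and grips with 20 to 120 N. Pads are 22 mm wide; open, the fingers measure 114 mm over their backs; the gripper's body (76 mm by 85 mm) begins 54 mm behind the grasp point. The pads swing forward as they close: fully open they stand 13 mm farther back than shut.
Start: joints at [63.174, 7.471, 85.268, -0, 87.261, -4.893], TCP at [224.091, 556.587, 231.292] pointing down, gripper open.
Joint ranges: [-169.43, 169.43], [-51.17, 129.36], [1.28, 143.12], [-76.62, 256.62], [0, 156.53], [-152.29, 152.29]. Speed limits (degrees/s): [136.94, 136.94, 159.86, 180, 180, 180].

INTERFACE

Orientations are given as [roll, pitch, yaw] about the fixed x, y, z axes, in that order (R = Rz(yaw) Ry(pitch) Rx(roll)).
In Python, from bench import r gives the robot as it stands.
- The arm moves only by the shell command python3 -m jog 'ROWS' [FORCE]. ROWS is JSON, a list of rows, each a list of 5 numbers: the shift along the tool's x, y, z in m, then the turn about the tool's z in rad, then the opening, from 0 (shut) to 1 (fully open). A call has 1 to 20 rows; each row is the pose to reach, as a shift and turn from the pose measured when the call began, along the tool's axes at that moment; what a row does not reach only later rows make up. A row lasts 1/10 s, in which the tool goes at most 50 mm and 8.59 degrees, less where a joint would pass 70% of its speed; a pose out of reach is approached as far as the arm can. A call with a gripper value outside its range is refused whole. The fingers move at their own pace and stop on an object; FORCE is the grip in N (left out, the last holds). Time passes only in rows, so rows that repeat a pose let the fingers close. It gives the time, the measured TCP pose, the force and the opening at its end, in the units of the state.
- r.sense(): the state, without advancing time (a new reading comes with each control period).
- r.snapshot(name): name is "scene" or "side" or "wrist"; returns a dict with "pixels" (384x512x3 uint8, red, green, blue), "K" (3x3 intrinsics, pixels), "R" (3x3) and "t" (3): a world point X has camera coordinates R X + t. Camera axes: x right, y down, z forward; pixel columns grow to the right and rows downward; lengths in mm; the calibration is good to about 2 mm. The wrist camera is an equidistant fisheye: a pixel r from the principal point sees the ray r / f radians off the axis. A picture is of the moment at which its call begins. There is no depth.
- r.hand_in(): hands the job in, once; it reports no verdict.
The state is a dict: "time": time; "joint_pos": joint angles; "qd": joint speeds; "joint_efforts": joint torques, N m; "tool_pos": TCP position; "tcp_rot": TCP orientation; "ft_force": force on the tool from outside, world axes, zero at the start; "wrist_torque": the same for the moment, N m; "finger_gap": finger opening in mm.
Only numpy, scipy, OpenCV 4.12 (cv2) and the standard library are available. Lean on these libraries where they do the work, as an engineer would, in place of code of your own. Each camera call takes 0.05 s, during which the arm holds its last target.

## Working session

There is one attempt and no reset: what is moved stays moved. The work goes in short steps, Python scripts to look and compute and a shell command to move; the robot and the scene stay as the last step left them, time stands still between calls to the robot, and variables do not carry over. Pictures are saved under pics/ and viewed, and the job is handed in when it is done.

```bash
ls; mkdir -p pics; python3 - <<'E'
from bench import r
import cv2
print(r.sense())
for n in ("scene","side","wrist"):
    s=r.snapshot(n); cv2.imwrite(f"pics/{n}0.png",s["pixels"][:,:,::-1]); print(n,s["K"],s["R"],s["t"])
E
```

```text
pics
{'time': 0.0, 'joint_pos': array([ 6.31754165e+01,  7.51442237e+00,  8.53312316e+01,  4.23854315e-04,
        8.72600028e+01, -4.89546049e+00]), 'qd': array([ 0.03342771,  0.01150693, -0.12372493,  0.06064015, -0.0023701 ,
        0.06518808]), 'joint_efforts': array([-1.82166226e-03, -5.69415450e+01, -5.00544298e+01, -4.16120429e-04,
        1.52724527e-02,  2.69598637e-07]), 'tool_pos': array([223.82515714, 556.0924401 , 230.2328554 ]), 'tcp_rot': array([-1.79894765e+02, -9.43832383e-03,  1.58070848e+02]), 'ft_force': array([ 0.55573895,  0.66545921, -0.5452148 ]), 'wrist_torque': array([-0.0250735 , -0.0046074 , -0.02207785]), 'finger_gap': 85.31343641443772}
scene [[492.28237726   0.         250.18623951]
 [  0.         492.28237726 192.72274877]
 [  0.           0.           1.        ]] [[-0.70300696  0.71117718  0.00286753]
 [ 0.55505206  0.55118739 -0.62298449]
 [-0.4446329  -0.4363708  -0.78222893]] [ 362.94246963 -319.43566895 1618.10580647]
side [[405.51173458   0.         250.00287172]
 [  0.         405.51173458 198.63166597]
 [  0.           0.           1.        ]] [[ 0.99905349 -0.04140895  0.01331973]
 [-0.01040557 -0.52483134 -0.85114264]
 [ 0.04223554  0.85019843 -0.52476546]] [-598.79751196  104.70646631 1021.17919077]
wrist [[297.31863964   0.         257.58006117]
 [  0.         297.31863964 194.48388189]
 [  0.           0.           1.        ]] [[ 0.37354956  0.92760788 -0.0020825 ]
 [ 0.88315391 -0.35495939  0.30666432]
 [ 0.28372504 -0.1163935  -0.95181545]] [-599.47467159  -39.80821588  379.60305283]
```

View pics/scene0.png

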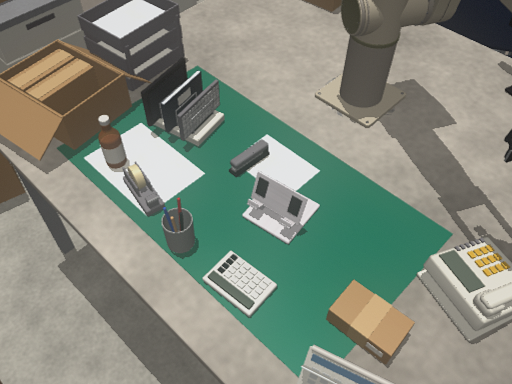

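View pics/side0.png

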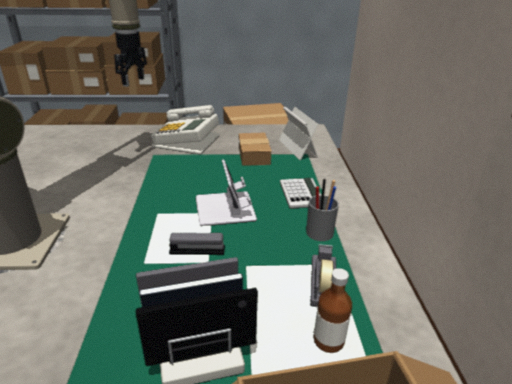

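View pics/wrist0.png

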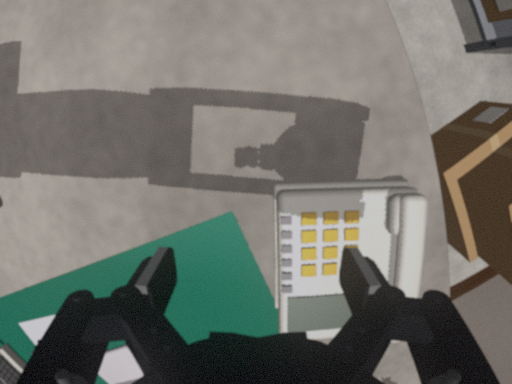

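```bash
cat > h.py <<'E'
import numpy as np, cv2
from bench import r
def crop(name,src,x0,y0,x1,y1,out):
    im=cv2.imread(src)[y0:y1,x0:x1]
    k=min(800/(x1-x0),600/(y1-y0)); cv2.imwrite(out,cv2.resize(im,None,fx=k,fy=k,interpolation=cv2.INTER_CUBIC)); print(k)
def save(n,out):
    s=r.snapshot(n); cv2.imwrite(out,s["pixels"][:,:,::-1]); np.savez(out[:-4]+".npz",**s); return s
def proj(s,X):
    X=np.atleast_2d(X); c=X@np.array(s["R"]).T+s["t"]; K=np.array(s["K"])
    return np.c_[K[0,0]*c[:,0]/c[:,2]+K[0,2],K[1,1]*c[:,1]/c[:,2]+K[1,2]]
def back(s,uv,z=0):
    uv=np.atleast_2d(uv);K=np.array(s["K"]);R=np.array(s["R"]);C=-R.T@s["t"]
    d=np.c_[(uv-K[:2,2])/K[0,0],np.ones(len(uv))]@R
    return C+d*((z-C[2])/d[:,2])[:,None]
E
python3 - <<'E'
from h import *
for n in("scene","side"):
    s=r.snapshot(n); print(-np.array(s["R"]).T@s["t"])
crop("", "pics/scene0.png",120,40,240,160,"pics/s_rack.png")
crop("", "pics/side0.png",120,240,280,384,"pics/d_rack.png")
crop("", "pics/scene0.png",220,130,340,250,"pics/s_stand.png")
crop("", "pics/side0.png",170,140,290,250,"pics/d_stand.png")
E
```

```text
[1151.91758968  624.04663942 1065.68496386]
[ 556.1902217  -838.04728673  632.97553395]
5.0
4.166666666666667
5.0
5.454545454545454
```

View pics/s_rack.png

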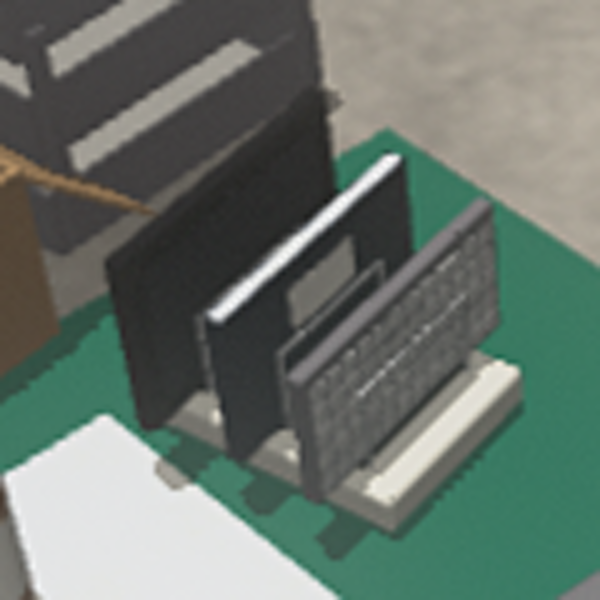

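View pics/d_rack.png

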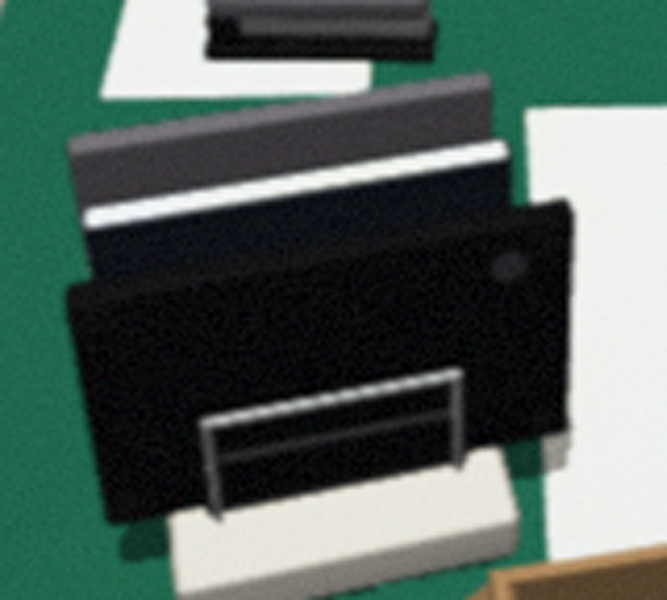

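View pics/s_stand.png

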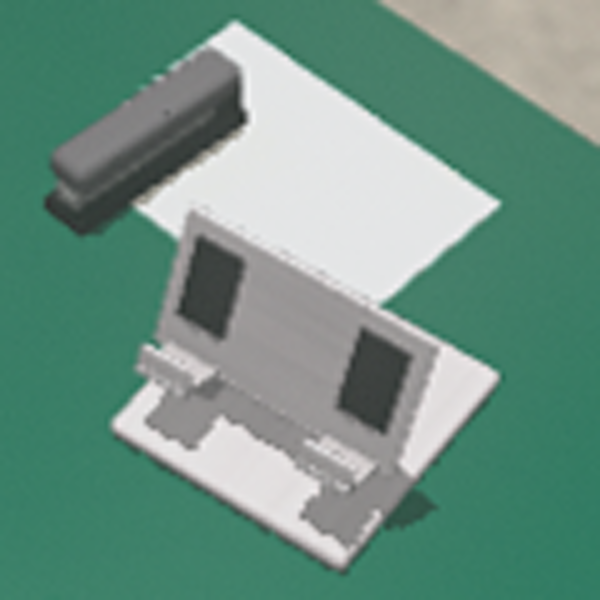

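View pics/d_stand.png

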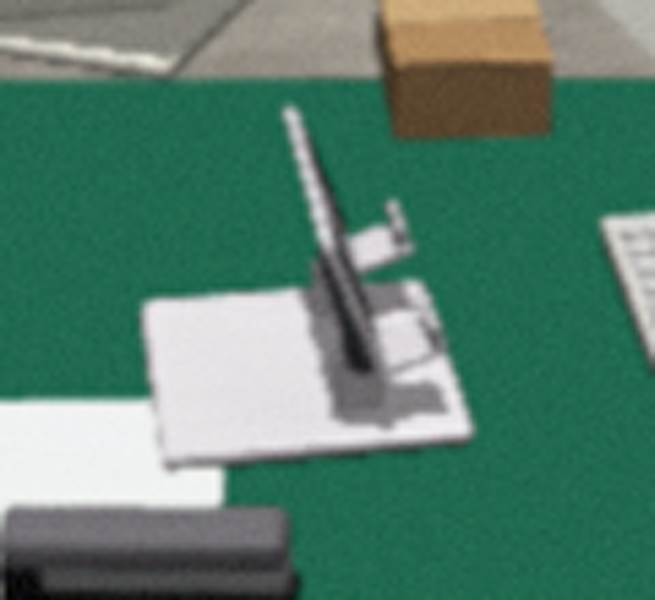

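```bash
cat > fit.py <<'E'
from h import *
from scipy.optimize import least_squares
from scipy.spatial.transform import Rotation as Ro
S=dict(np.load("pics/scene_c.npz"));D=dict(np.load("pics/side_c.npz"))
def fit(obs,x0,free,reg=None):
    # obs: list (cam, local pt, uv); x = [x,y,z,yaw,pitch(about y),roll(about x)]
    def pose(p):
        x=np.array(x0,float);x[free]=p;return x
    def res(p):
        x=pose(p);Rm=Ro.from_euler("ZYX",x[3:]).as_matrix();o=[]
        for c,l,uv in obs: o+=list(proj(c,Rm@np.array(l,float)+x[:3])[0]-uv)
        return np.array(o)
    s=least_squares(res,np.array(x0,float)[free],loss="soft_l1",x_scale=[100 if i<3 else 1 for i in free])
    return pose(s.x),res(s.x).reshape(-1,2)
E
python3 - <<'E'
from h import *
save("scene","pics/scene_c.png");save("side","pics/side_c.png")
from fit import *
# tablet: local origin centre, x normal(+y world side), back face x=-6
c=lambda u,v:(u/4.1667+120,v/4.1667+240)
sc=lambda u,v:(u/5+120,v/5+40)
# tablet yaw ~ +90+: x axis-> +y world ; y axis -> -x world
obs=[(D,(-6,97.5,65),c(69,290)),(D,(-6,-97.5,65),c(572,212)),(D,(-6,97.5,-65),c(108,522)),(D,(-6,-97.5,-65),c(566,433)),
(S,(6,-97.5,65),sc(110,266)),(S,(6,97.5,65),sc(326,98)),(S,(6,-97.5,-65),sc(150,428))]
x,e=fit(obs,[500,-250,95,1.6,0,0],[0,1,2,3,4,5]);print("tablet",x,np.degrees(x[3:]),"\n",e.round(1))
ss=lambda u,v:(u/5+220,v/5+130)
cd=lambda u,v:(u/5.4545+170,v/5.4545+140)
for h in (0,8,10,12):
  obs=[(S,(77.5,-75,h),ss(112,420)),(S,(77.5,75,h),ss(343,566)),(S,(-77.5,75,h),ss(500,374)),
  (D,(-77.5,75,h),cd(143,302)),(D,(-77.5,-75,h),cd(167,460)),(D,(77.5,-75,h),cd(471,428)),(D,(77.5,75,h),cd(422,285))]
  x,e=fit(obs,[550,100,0,0,0,0],[0,1,3]);print("stand",h,x[:4],np.degrees(x[3]),(e**2).sum(),"\n",e.round(1).tolist())
print("foot dims?",[back(D,p,9)[0].round() for p in(cd(143,302),cd(167,460),cd(471,428),cd(422,285))])
E
```

```text
tablet [ 5.00621202e+02 -3.70191616e+02  9.56478884e+01  1.76390954e+00
  8.05219935e-03  7.55519928e-03] [101.06457234   0.46135704   0.43288103] 
 [[-0.8  0.5]
 [ 2.2 -0.2]
 [-0.4 -0.3]
 [ 1.4  0.4]
 [ 0.9  0. ]
 [ 0.9 -2.1]
 [ 0.1  1.1]]
stand 0 [5.32739752e+02 1.34996243e+02 0.00000000e+00 1.39355846e-01] 7.984501809433292 31.07704091476626 
 [[-0.5, 2.8], [0.1, 2.2], [0.7, 1.7], [-0.5, 1.9], [-1.1, 1.9], [0.1, 2.4], [-0.5, 0.8]]
stand 8 [5.33367270e+02 1.33238858e+02 0.00000000e+00 1.38203658e-01] 7.918486333594202 5.4734253736094 
 [[-1.2, 0.7], [-0.4, 0.2], [0.4, -0.3], [-0.5, -0.1], [-1.1, -0.2], [0.4, 0.4], [-0.2, -1.2]]
stand 10 [5.33835335e+02 1.32926987e+02 0.00000000e+00 1.39402888e-01] 7.987197122289833 8.202158214064362 
 [[-1.4, 0.4], [-0.5, -0.2], [0.2, -0.7], [-0.4, -0.6], [-0.9, -0.8], [0.6, -0.2], [-0.0, -1.7]]
stand 12 [5.34301896e+02 1.32896781e+02 0.00000000e+00 1.41090628e-01] 8.0838975390035 14.641114753873314 
 [[-1.5, 0.1], [-0.5, -0.5], [0.2, -1.2], [-0.3, -1.2], [-0.7, -1.4], [0.8, -0.8], [0.1, -2.3]]
foot dims? [array([448., 194.,   9.]), array([470.,  46.,   9.]), array([619.,  70.,   9.]), array([600., 210.,   9.])]
```

```bash
cat > mv.py <<'E'
import sys
from h import *
from scipy.spatial.transform import Rotation as Ro
def need(p,yang=None,q=False):
    s=r.sense();R=Ro.from_euler("xyz",s["tcp_rot"],degrees=True).as_matrix()
    d=R.T@(np.array(p,float)-s["tool_pos"])/1000
    a=np.degrees(np.arctan2(R[1,1],R[0,1])); t=0 if yang is None else -np.radians((yang-a+180)%360-180)
    print("t",round(s["time"],2),"tcp",s["tool_pos"].round(1),"yang",a.round(2),"gap",round(s["finger_gap"],1),"F",s["ft_force"].round(2),"| shift",d.round(4),"turn",round(t,4))
if __name__=="__main__":
    v=list(map(float,sys.argv[1:])); need(v[:3],v[3] if len(v)>3 else None)
E
python3 mv.py 450 100 280 90; python3 mv.py 500 -372 280 101
```

```text
t 0.35 tcp [224.  556.5 231. ] yang 68.07 gap 85.5 F [-0.58 -0.27  0.53] | shift [-0.3801 -0.3391 -0.0488] turn -0.3828
t 0.35 tcp [224.  556.5 231. ] yang 68.07 gap 85.5 F [-0.58 -0.27  0.53] | shift [-0.6028 -0.7582 -0.0486] turn -0.5748
```

```bash
python3 -m jog '[[-0.19,-0.17,-0.05,-0.2,0.45],[-0.38,-0.339,-0.05,-0.383,0.45],[-0.38,-0.339,-0.05,-0.383,0.45],[-0.38,-0.339,-0.05,-0.383,0.45],[-0.38,-0.339,-0.05,-0.383,0.45],[-0.38,-0.339,-0.05,-0.383,0.45],[-0.38,-0.339,-0.05,-0.383,0.45],[-0.38,-0.339,-0.05,-0.383,0.45],[-0.38,-0.339,-0.05,-0.383,0.45],[-0.603,-0.758,-0.05,-0.575,0.45],[-0.603,-0.758,-0.05,-0.575,0.45],[-0.603,-0.758,-0.05,-0.575,0.45],[-0.603,-0.758,-0.05,-0.575,0.45],[-0.603,-0.758,-0.05,-0.575,0.45],[-0.603,-0.758,-0.05,-0.575,0.45],[-0.603,-0.758,-0.05,-0.575,0.45],[-0.603,-0.758,-0.05,-0.575,0.45],[-0.603,-0.758,-0.05,-0.575,0.45],[-0.603,-0.758,-0.05,-0.575,0.45],[-0.603,-0.758,-0.05,-0.575,0.45]]'; python3 mv.py 500 -372 280 101
```

```text
time: 2.35
tool_pos: [500.0, -374.5, 281.2]
tcp_rot: [-180.0, -0.0, -169.0]
ft_force: [1.0, 0.5, 0.6]
finger_gap: 38.4
t 2.35 tcp [ 500.  -374.5  281.2] yang 100.96 gap 38.4 F [0.96 0.5  0.55] | shift [-0.0005  0.0025  0.0012] turn -0.0007
```

```bash
python3 - <<'E'
from h import *
s=save("wrist","pics/w1.png"); print(-np.array(s["R"]).T@s["t"]); save("side","pics/side1.png")
crop("","pics/side1.png",100,180,300,384,"pics/side1c.png")
E
```

```text
[ 423.20159946 -388.95940885  423.09967346]
2.9411764705882355
```

View pics/w1.png

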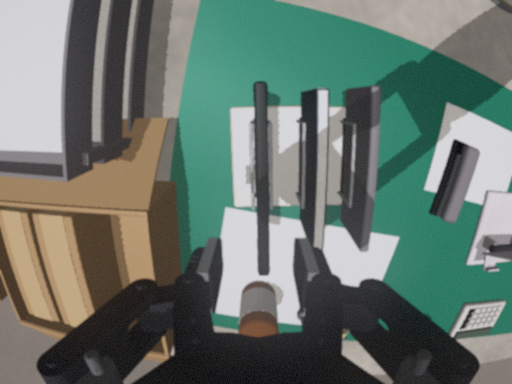

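View pics/side1c.png

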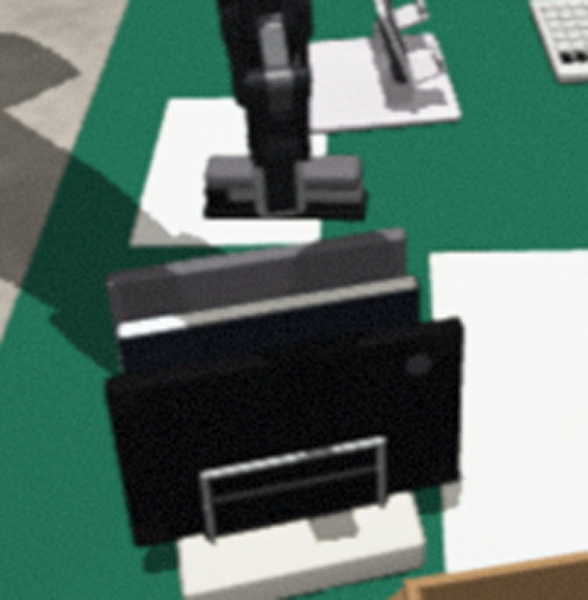

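```bash
cat >> h.py <<'E'
def wback(s,uv,z):
    uv=np.atleast_2d(uv).astype(float);K=np.array(s["K"]);R=np.array(s["R"]);C=-R.T@s["t"]
    d=uv-K[:2,2];rr=np.linalg.norm(d,axis=1);th=rr/K[0,0]
    v=np.c_[d/rr[:,None]*np.sin(th)[:,None],np.cos(th)]@R
    return C+v*((z-C[2])/v[:,2])[:,None]
def wproj(s,X):
    c=np.atleast_2d(X)@np.array(s["R"]).T+s["t"];K=np.array(s["K"]);q=np.linalg.norm(c[:,:2],axis=1)
    th=np.arctan2(q,c[:,2]);return c[:,:2]/q[:,None]*(th*K[0,0])[:,None]+K[:2,2]
E
python3 - <<'E'
from h import *
s=dict(np.load("pics/w1.npz"))
g=cv2.cvtColor(s["pixels"],cv2.COLOR_RGB2GRAY).astype(int)
for y in (85,95,110,130,150,170,190,210,230,250,265): print(y,g[y,245:282].tolist())
crop("","pics/w1.png",230,70,290,130,"pics/w1a.png");crop("","pics/w1.png",230,230,290,290,"pics/w1b.png")
P=wback(s,[(261,84),(263.5,272)],160);print(P,np.linalg.norm(P[1]-P[0]),np.degrees(np.arctan2(*(P[0]-P[1])[[1,0]])),P.mean(0))
E
```

```text
85 [131, 130, 129, 129, 131, 126, 126, 114, 93, 62, 70, 78, 85, 83, 84, 75, 78, 71, 65, 61, 54, 61, 91, 116, 124, 126, 125, 125, 125, 125, 124, 124, 121, 125, 124, 123, 125]
95 [130, 132, 131, 132, 131, 131, 132, 122, 93, 67, 61, 78, 81, 84, 83, 81, 75, 75, 67, 64, 61, 55, 56, 74, 78, 78, 80, 80, 81, 78, 85, 89, 102, 116, 117, 119, 129]
110 [215, 213, 215, 215, 215, 214, 214, 215, 203, 161, 97, 73, 86, 83, 84, 79, 82, 78, 69, 67, 65, 70, 112, 152, 159, 160, 161, 162, 160, 159, 161, 169, 180, 199, 210, 213, 216]
130 [216, 214, 213, 208, 193, 182, 166, 151, 137, 104, 67, 72, 78, 81, 83, 83, 74, 74, 74, 74, 66, 65, 92, 118, 124, 120, 126, 141, 154, 161, 162, 163, 169, 189, 208, 214, 214]
150 [215, 215, 214, 210, 194, 182, 181, 176, 166, 128, 77, 66, 72, 79, 80, 80, 73, 73, 77, 67, 69, 68, 77, 100, 116, 118, 122, 133, 154, 161, 162, 163, 164, 183, 207, 214, 213]
170 [208, 182, 164, 161, 158, 157, 161, 151, 135, 114, 85, 60, 65, 76, 77, 78, 72, 68, 75, 70, 69, 63, 64, 87, 107, 117, 125, 135, 150, 159, 158, 160, 159, 159, 160, 160, 157]
190 [215, 215, 214, 216, 213, 204, 166, 134, 140, 157
[... 313 characters left out ...]
, 214, 215, 215, 215, 214, 216, 216, 202, 155, 91, 69, 74, 76, 75, 74, 78, 73, 72, 79, 120, 176, 206, 216, 215, 216, 216, 215, 214, 216, 216, 213, 216, 215]
250 [217, 214, 215, 217, 214, 214, 215, 215, 215, 215, 214, 205, 160, 100, 72, 76, 73, 77, 77, 75, 73, 74, 75, 113, 171, 207, 216, 214, 218, 215, 214, 214, 216, 216, 213, 215, 215]
265 [216, 215, 215, 216, 215, 215, 215, 215, 215, 216, 214, 207, 171, 113, 81, 75, 78, 77, 74, 75, 75, 70, 74, 98, 159, 201, 215, 214, 215, 216, 215, 215, 215, 215, 214, 216, 213]
10.0
10.0
[[ 407.09425182 -389.33494561  160.        ]
 [ 588.39613454 -350.98028964  160.        ]] 185.31446870489899 -168.0551166179881 [ 497.74519318 -370.15761762  160.        ]
```

View pics/w1a.png

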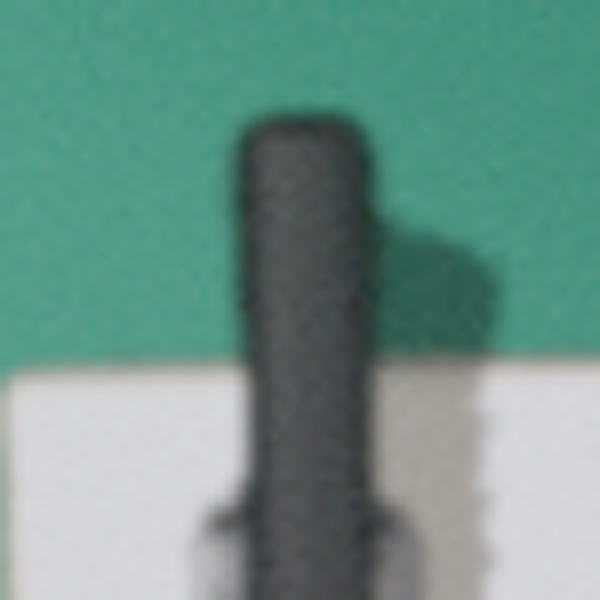

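View pics/w1b.png

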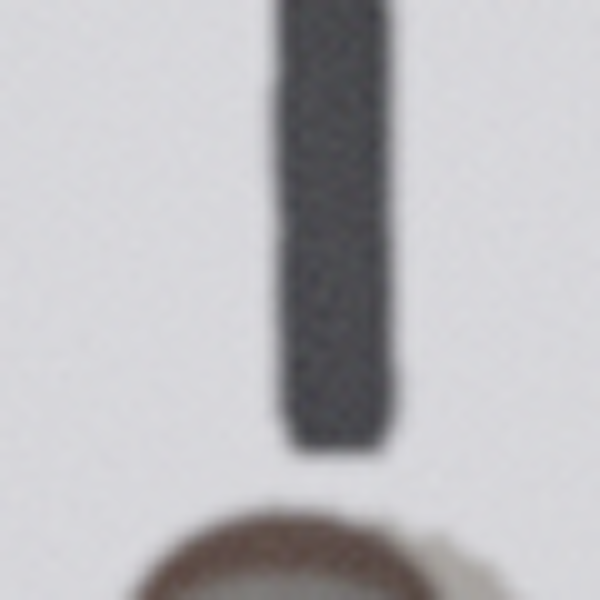

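```bash
python3 - <<'E'
from h import *
s=dict(np.load("pics/w1.npz"))
P=wback(s,[(261,82.3),(263.8,275)],160);print(P,np.linalg.norm(P[1]-P[0]),np.degrees(np.arctan2(*(P[1]-P[0])[[1,0]])),P.mean(0))
E
python3 mv.py 499.5 -370 127 101.6
```

```text
[[ 405.6115732  -389.62305025  160.        ]
 [ 592.04242178 -349.91882686  160.        ]] 190.61187438200625 12.022675781715026 [ 498.82699749 -369.77093855  160.        ]
t 2.45 tcp [ 499.2 -376.6  279.1] yang 100.75 gap 38.5 F [-0.5   1.01 -0.39] | shift [-0.0019  0.0064  0.1521] turn -0.0148
```

```bash
python3 - <<'E'
from h import *
for i in range(4):
    r.snapshot("wrist"); q=r.sense(); print(q["time"],q["tool_pos"].round(1),q["tcp_rot"].round(2),q["ft_force"].round(2))
E
```

```text
2.5 [ 499.5 -374.2  279.7] [ 1.7992e+02 -1.1000e-01 -1.6918e+02] [ 0.08  1.2  -0.03]
2.55 [ 499.9 -372.6  280.3] [ 1.7993e+02 -7.0000e-02 -1.6909e+02] [-0.12  0.86  0.36]
2.6 [ 500.1 -371.6  281. ] [ 1.7996e+02 -3.0000e-02 -1.6901e+02] [-0.03  1.44 -0.12]
2.65 [ 500.4 -371.1  281.5] [ 1.8000e+02 -1.0000e-02 -1.6896e+02] [-0.22  0.44 -0.55]
```

```bash
python3 mv.py 499.3 -370 127 101.8;  python3 -m jog '[[0,0.001,0.05,-0.014,0.45],[0.001,0.001,0.09,-0.014,0.45],[0.001,0.001,0.12,-0.014,0.45],[0.001,0.001,0.14,-0.014,0.45],[0.001,0.001,0.154,-0.014,0.45],[0.001,0.001,0.154,-0.014,0.45],[0.001,0.001,0.154,-0.014,0.45],[0.001,0.001,0.154,-0.014,0.45]]' ; python3 mv.py 499.3 -370 127 101.8; python3 - <<'E'
from h import *
save("wrist","pics/w2.png"); save("side","pics/side2.png")
crop("","pics/side2.png",100,180,300,384,"pics/side2c.png")
E
```

```text
t 2.65 tcp [ 500.4 -371.1  281.5] yang 101.04 gap 38.7 F [-0.22  0.44 -0.55] | shift [0.0008 0.0012 0.1545] turn -0.0133
time: 3.45
tool_pos: [500.3, -370.8, 129.7]
tcp_rot: [-179.9, 0.1, -168.1]
ft_force: [-0.4, -0.9, -0.6]
finger_gap: 38.5
t 3.45 tcp [ 500.3 -370.8  129.7] yang 101.86 gap 38.5 F [-0.43 -0.88 -0.57] | shift [0.0008 0.001  0.0027] turn 0.0011
2.9411764705882355
```

View pics/w2.png

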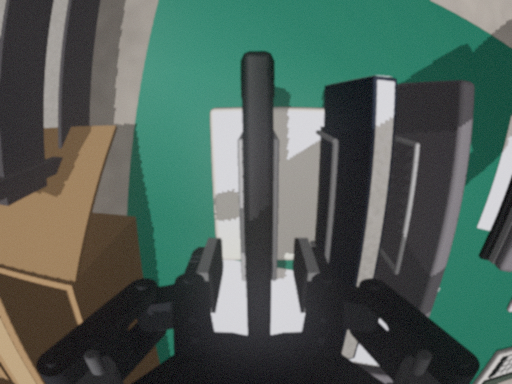

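View pics/side2c.png

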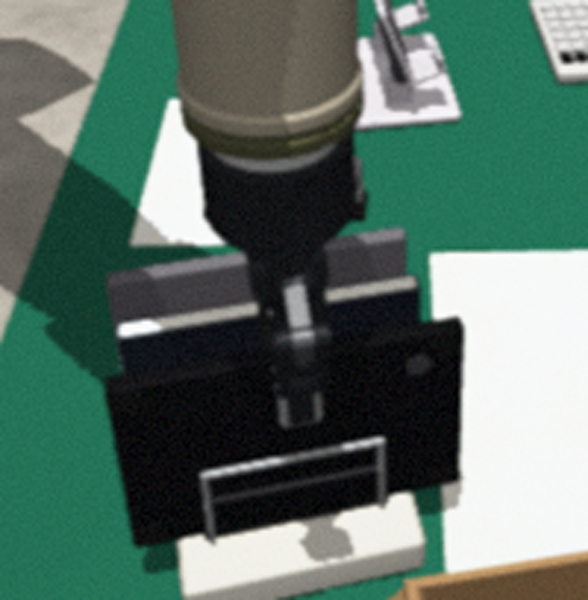

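```bash
python3 -m jog '[[0,0.0,0,0,0.0],[0,0,0,0,0.0],[0,0,0,0,0.0],[0,0,0,0,0],[0,0,0,0,0],[0,0,0,0,0],[0,0,0,0,0],[0,0,0,0,0]]' 60 ; python3 mv.py 499.3 -370 260 101.8
```

```text
time: 4.35
tool_pos: [500.6, -371.4, 130.5]
tcp_rot: [-179.8, 0.2, -168.2]
ft_force: [-0.4, 0.4, 6.2]
finger_gap: 10.8
t 4.35 tcp [ 500.6 -371.4  130.5] yang 101.84 gap 10.8 F [-0.4   0.38  6.2 ] | shift [ 0.0006  0.0012 -0.1295] turn 0.0007
```

```bash
python3 -m jog '[[0,0,-0.01,0,0],[0,0,-0.03,0,0],[0,0,-0.055,0,0],[0,0,-0.08,0,0],[0,0,-0.105,0,0],[0,0,-0.13,0,0],[0,0,-0.15,0,0],[0,0,-0.16,0,0],[0,0,-0.16,0,0],[0,0,-0.16,0,0],[0,0,-0.16,0,0]]'; python3 - <<'E'
from h import *
save("side","pics/side3.png"); s=save("scene","pics/scene3.png")
print(r.sense()["ft_force"])
E
python3 mv.py 460 -40 290 55; python3 mv.py 585 145 290 8
```

```text
time: 5.45
tool_pos: [499.4, -370.4, 288.3]
tcp_rot: [-179.9, 0.0, -168.2]
ft_force: [0.0, -0.5, -4.9]
finger_gap: 11.2
[-0.35185268 -0.41417092 -6.04263213]
t 5.55 tcp [ 499.5 -370.5  288.7] yang 101.84 gap 10.9 F [-0.35 -0.41 -6.04] | shift [-0.0291  0.3316 -0.0018] turn 0.8175
t 5.55 tcp [ 499.5 -370.5  288.7] yang 101.84 gap 10.9 F [-0.35 -0.41 -6.04] | shift [-0.1894  0.487  -0.0018] turn 1.6378
```

View pics/side3.png

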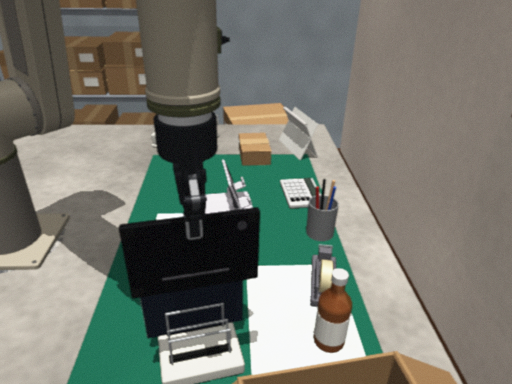

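View pics/scene3.png

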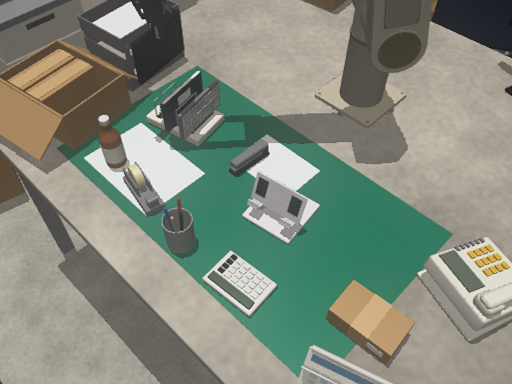

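```bash
python3 - <<'E'
from fit import *
ss=lambda u,v:np.array((u/5+220,v/5+130))
cd=lambda u,v:np.array((u/5.4545+170,v/5.4545+140))
def W(x,l):
    c,s=np.cos(x[2]),np.sin(x[2]);return np.array([x[0]+c*l[0]-s*l[1],x[1]+s*l[0]+c*l[1],l[2]])
def res(x):
    a=x[3];h=8
    pts=[(S,(77.5,-75,h),ss(112,420)),(S,(77.5,75,h),ss(343,566)),(S,(-77.5,75,h),ss(500,374)),
  (D,(-77.5,75,h),cd(143,302)),(D,(-77.5,-75,h),cd(167,460)),(D,(77.5,-75,h),cd(471,428)),(D,(77.5,75,h),cd(422,285))]
    t=lambda u,d,y:(30-u*np.sin(a)+d*np.cos(a),y,46+u*np.cos(a)+d*np.sin(a))
    pts+=[(S,t(82,0,-75),ss(190,210)),(S,t(82,0,75),ss(437,350)),(D,t(82,0,-75),cd(293,108)),
     (S,t(13,24,-66),ss(138,347)),(S,t(13,24,-34),ss(188,367)) if 0 else (S,t(13,24,66),ss(378,465))]
    return np.concatenate([proj(c,W(x,l))[0]-uv for c,l,uv in pts])
s=least_squares(res,[533,133,.139,.3],x_scale=[100,100,1,1],loss="soft_l1");print(s.x,np.degrees(s.x[2]),res(s.x).reshape(-1,2).round(1).tolist());print(W(s.x,(30,0,46)))
im=cv2.resize(S["pixels"][130:250,220:340,::-1],None,fx=5,fy=5,interpolation=cv2.INTER_CUBIC)
im2=cv2.resize(D["pixels"][140:250,170:290,::-1],None,fx=5,fy=5,interpolation=cv2.INTER_CUBIC)
x=s.x;a=x[3];t=lambda u,d,y:(30-u*np.sin(a)+d*np.cos(a),y,46+u*np.cos(a)+d*np.sin(a))
polys=[[t(0,0,-75),t(0,0,75),t(82,0,75),t(82,0,-75)]]+[[t(0,0,y-16),t(0,0,y+16),t(0,24,y+16),t(13,24,y+16),t(13,24,y-16),t(0,24,y-16)] for y in(-50,50)]+[[(77.5,-75,8),(77.5,75,8),(-77.5,75,8),(-77.5,-75,8)]]
for P in polys:
  for c,i,o in((S,im,(220,130)),(D,im2,(170,140))):
    q=((proj(c,np.array([W(x,l) for l in P]))-o)*5).astype(int);cv2.polylines(i,[q],True,(0,0,255),1)
cv2.imwrite("pics/ovA.png",im);cv2.imwrite("pics/ovB.png",im2)
E
```

```text
[5.33751179e+02 1.35873823e+02 1.40186418e-01 2.34009478e-01] 8.032090092079583 [[-0.5, 1.4], [0.3, 0.9], [1.0, 0.3], [-0.3, -0.6], [-0.8, -0.8], [0.5, -0.2], [-0.1, -1.6], [-0.7, -1.0], [0.0, -0.9], [8.5, 22.6], [3.2, -1.9], [-2.1, -0.4]]
[563.45687773 140.06565451  46.        ]
```

View pics/ovA.png

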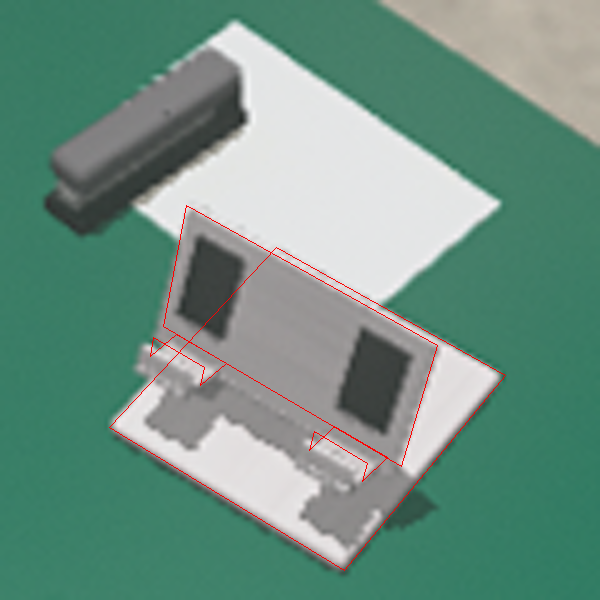

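View pics/ovB.png

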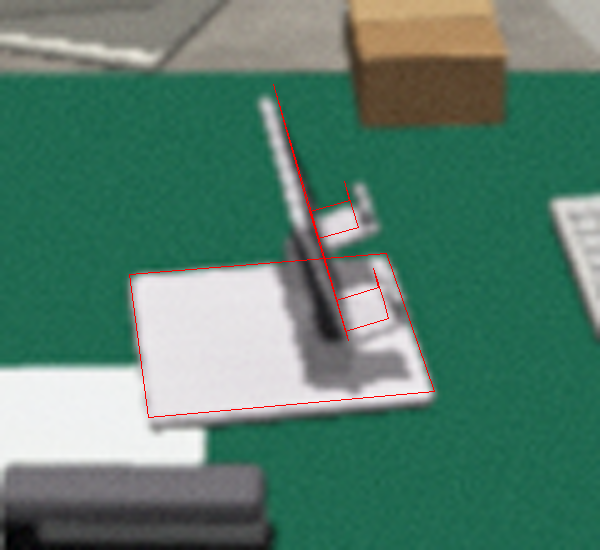

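```bash
python3 - <<'E'
from h import *
crop("","pics/scene_c.png",240,190,310,240,"pics/zA.png")
crop("","pics/side_c.png",215,150,255,220,"pics/zB.png")
E
```

```text
11.428571428571429
8.571428571428571
```

View pics/zA.png

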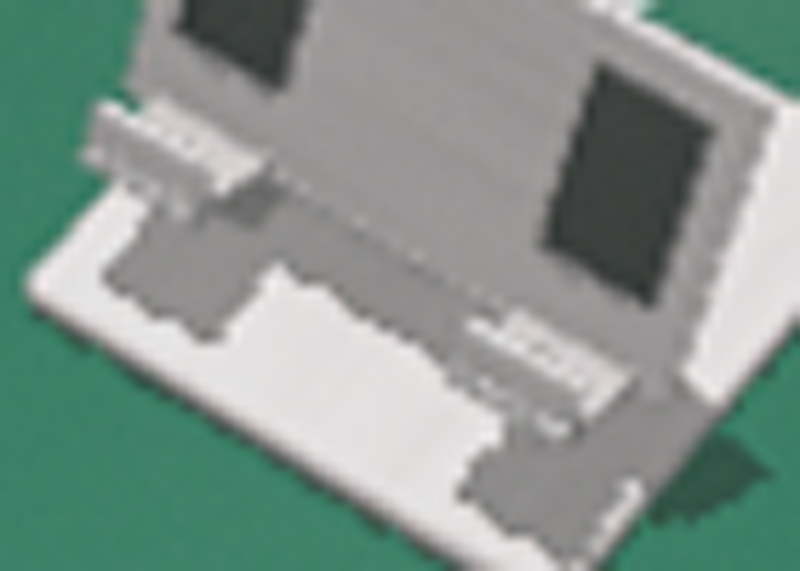

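View pics/zB.png

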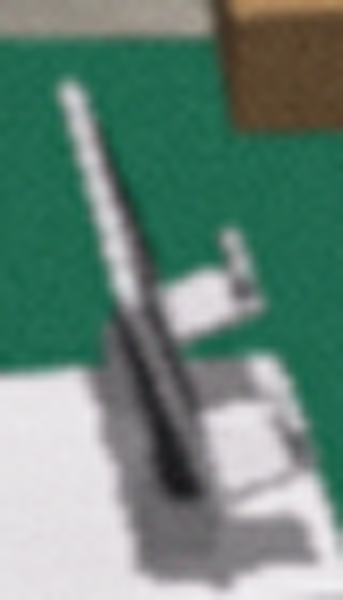

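```bash
cat > st.py <<'E'
from fit import *
ss=lambda u,v:np.array((u/5+220,v/5+130))
cd=lambda u,v:np.array((u/5.4545+170,v/5.4545+140))
def W(x,l):
    c,s=np.cos(x[2]),np.sin(x[2]);return np.array([x[0]+c*l[0]-s*l[1],x[1]+s*l[0]+c*l[1],l[2]])
def T(x,u,d,y):
    a=x[3];return (30+x[4]-u*np.sin(a)+d*np.cos(a),y,46+x[5]+u*np.cos(a)+d*np.sin(a))
def P(x):
    h=8
    return [(S,(77.5,-75,h),ss(112,420)),(S,(77.5,75,h),ss(343,566)),(S,(-77.5,75,h),ss(500,374)),
  (D,(-77.5,75,h),cd(143,302)),(D,(-77.5,-75,h),cd(167,460)),(D,(77.5,-75,h),cd(471,428)),(D,(77.5,75,h),cd(422,285)),
  (S,T(x,82,0,-75),ss(190,210)),(S,T(x,82,0,75),ss(437,350)),
  (D,T(x,82,-2,75),(223.5,160.2)),(D,T(x,13,25,66),(241.6,176.8)),(D,T(x,13,25,-34),(246,191.8)),(D,T(x,-3,27,34),(245.6,185.6)),(D,T(x,-3,27,-66),(250.6,204.3)),
  (S,T(x,13,26,-66),(248.3,199.0)),(S,T(x,13,26,34),(281.6,218.2)),(S,T(x,-3,27,-66),(247,203.6))]
def res(x): return np.r_[np.concatenate([proj(c,W(x,l))[0]-uv for c,l,uv in P(x)]),x[4]/REG,x[5]/REG]
E
python3 - <<'E'
import st;from st import *
for st.REG in(.5,1.5,50):
  s=least_squares(res,[533,133,.139,.3,0,0],x_scale=[100,100,1,1,10,10],loss="soft_l1");print(s.x.round(3),s.cost,res(s.x)[:-2].reshape(-1,2).round(1).tolist());print(W(s.x,T(s.x,0,0,0)))
E
```

```text
[ 5.36178e+02  1.34997e+02  1.48000e-01  2.62000e-01  5.07000e-01
 -2.24000e-01] 14.052530434853352 [[-1.4, 2.0], [-0.2, 1.3], [0.1, 0.4], [0.3, -0.3], [0.3, -0.5], [1.6, -0.2], [0.5, -1.6], [-1.3, -0.7], [-0.4, -0.9], [0.6, -2.6], [-1.8, -0.5], [-0.1, 1.8], [-1.9, 0.3], [-0.3, -0.1], [1.1, -0.7], [0.1, -1.2], [1.3, -0.4]]
[566.35260118 139.49072061  45.77577455]
[ 5.34483e+02  1.34719e+02  1.39000e-01  3.32000e-01  5.27400e+00
 -1.96000e+00] 10.665997138796525 [[-1.1, 1.3], [-0.2, 0.8], [0.5, 0.2], [-0.1, -0.4], [-0.6, -0.5], [0.8, 0.0], [0.2, -1.4], [-0.7, -0.6], [-0.2, -0.6], [0.0, -1.4], [-1.0, -0.4], [0.5, 1.9], [-0.8, 0.3], [0.5, -0.1], [0.7, -0.5], [-0.5, -0.7], [0.6, -0.1]]
[569.4158407  139.60686551  44.04022766]
[ 5.33194e+02  1.34471e+02  1.34000e-01  3.82000e-01  8.65900e+00
 -3.47400e+00] 5.805330497283203 [[-0.8, 0.8], [-0.2, 0.5], [0.8, 0.1], [-0.4, -0.4], [-1.3, -0.6], [0.2, 0.2], [-0.1, -1.3], [-0.2, -0.3], [-0.0, -0.2], [-0.4, -0.4], [-0.5, -0.2], [0.8, 2.2], [-0.1, 0.3], [1.0, 0.0], [0.5, -0.2], [-0.9, -0.4], [0.2, 0.3]]
[571.50692453 139.63130508  42.52649463]
```

```bash
python3 mv.py 575 139.5 285 8
```

```text
t 5.55 tcp [ 499.5 -370.5  288.7] yang 101.84 gap 10.9 F [-0.35 -0.41 -6.04] | shift [-0.1785  0.4837  0.0032] turn 1.6378
```

```bash
python3 -m jog '[[0,0.01,0,0.02,0],[-0.01,0.03,0,0.08,0],[-0.02,0.06,0,0.17,0],[-0.03,0.09,0,0.27,0],[-0.045,0.12,0,0.37,0],[-0.055,0.15,0,0.48,0],[-0.067,0.18,0,0.59,0],[-0.078,0.21,0,0.7,0],[-0.09,0.24,0,0.81,0],[-0.1,0.27,0,0.92,0],[-0.11,0.3,0,1.03,0],[-0.122,0.33,0,1.14,0],[-0.133,0.36,0,1.25,0],[-0.145,0.39,0,1.36,0],[-0.155,0.42,0,1.46,0],[-0.165,0.45,0,1.55,0],[-0.173,0.47,0,1.61,0],[-0.178,0.484,0.002,1.638,0],[-0.178,0.484,0.002,1.638,0],[-0.178,0.484,0.002,1.638,0]]';  python3 - <<'E'
from h import *
for i in range(4): r.snapshot("scene")
s=save("wrist","pics/w4.png");save("scene","pics/scene4.png");save("side","pics/side4.png")
E
python3 mv.py 575 139.5 285 8
```

```text
time: 7.55
tool_pos: [573.8, 140.1, 285.7]
tcp_rot: [180.0, 0.1, 98.1]
ft_force: [-0.6, -0.1, -5.3]
finger_gap: 11.1
t 7.9 tcp [574.5 139.2 286.3] yang 7.94 gap 10.9 F [-0.24  0.29 -4.85] | shift [0.0003 0.0005 0.0013] turn -0.001
```

View pics/w4.png

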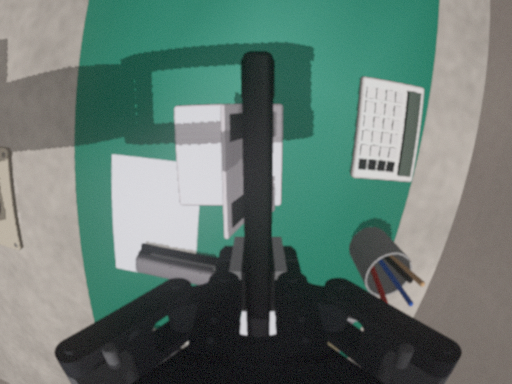

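View pics/scene4.png

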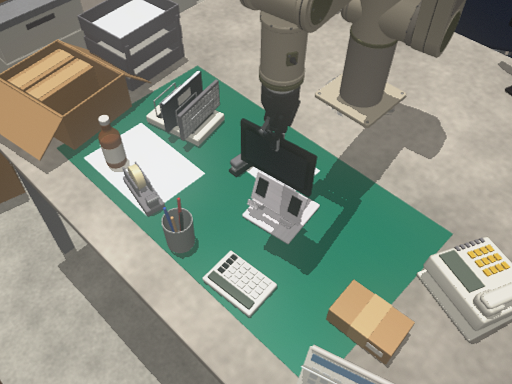

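View pics/side4.png

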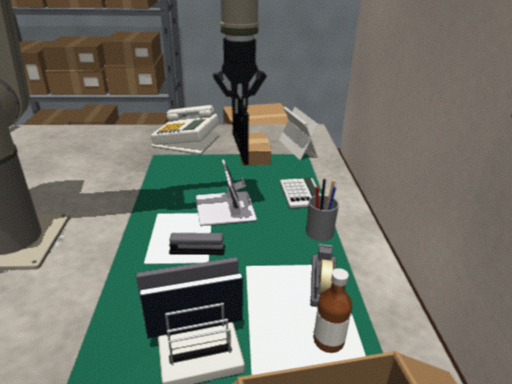

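```bash
python3 - <<'E'
from h import *
crop("","pics/w4.png",165,90,295,250,"pics/w4c.png")
s=dict(np.load("pics/w4.npz"))
for z in(8,):print(wback(s,[(176,107.5),(181,205),(282,105.5),(281,205)],z))
import st
x=[533.5,134,.139,.3,0,0]
from st import *
print([wproj(s,W(x,l))[0].round(1) for l in((-77.5,75,8),(-77.5,-75,8),(77.5,75,8),(77.5,-75,8))])
E
```

```text
3.75
[[449.63948926 195.74256048   8.        ]
 [468.69227441  49.51009847   8.        ]
 [598.65695446 216.5053925    8.        ]
 [620.18928613  70.91717664   8.        ]]
[array([174. , 106.1]), array([180. , 205.2]), array([283.1, 103.9]), array([281.2, 205.3])]
```

View pics/w4c.png

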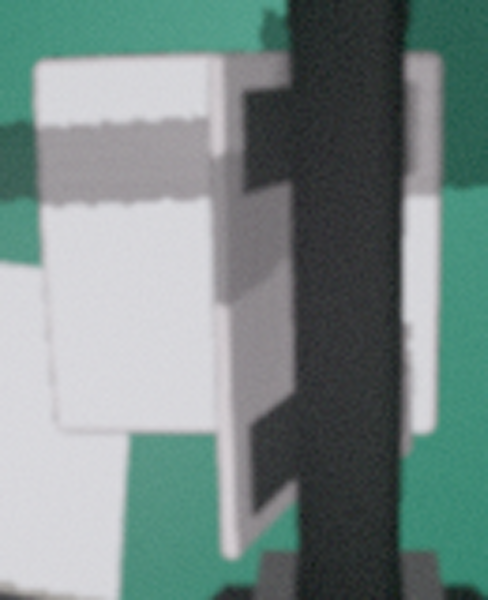

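```bash
python3 - <<'E'
from h import *
s=dict(np.load("pics/w4.npz"))
from st import *
for a in(.21,.26,.3,.34,.38,.42,.47):
  x=[533.9,133.5,.139,a,0,0]
  print(a,[wproj(s,W(x,T(x,u,d,y)))[0].round(1).tolist() for u,d,y in((82,0,75),(82,-4,75),(82,0,-75),(82,-4,-75))],
   [proj(c,W(x,T(x,82,-2,y)))[0].round(1).tolist() for c,y in((S,-75),(S,75),(D,75))])
E
```

```text
0.21 [[229.2, 105.5], [225.4, 105.5], [232.6, 241.4], [229.2, 241.1]] [[256.6, 170.5], [306.6, 198.6], [224.8, 157.3]]
0.26 [[225.3, 105.5], [221.6, 105.6], [229.2, 241.0], [225.9, 240.6]] [[257.5, 169.9], [307.5, 197.8], [223.4, 157.7]]
0.3 [[222.3, 105.6], [218.7, 105.7], [226.5, 240.6], [223.3, 240.1]] [[258.2, 169.4], [308.1, 197.2], [222.3, 158.1]]
0.34 [[219.4, 105.6], [215.9, 105.7], [223.9, 240.2], [220.8, 239.6]] [[258.9, 168.9], [308.8, 196.7], [221.2, 158.5]]
0.38 [[216.6, 105.7], [213.2, 105.8], [221.4, 239.7], [218.3, 239.1]] [[259.6, 168.5], [309.4, 196.2], [220.2, 159.0]]
0.42 [[213.8, 105.8], [210.5, 105.8], [218.9, 239.2], [216.0, 238.5]] [[260.3, 168.2], [310.0, 195.8], [219.1, 159.5]]
0.47 [[210.5, 105.8], [207.4, 105.9], [215.9, 238.5], [213.1, 237.7]] [[261.1, 167.8], [310.7, 195.3], [217.9, 160.2]]
```

```bash
python3 mv.py 573 137.5 160 8; python3 -m jog '[[-0.001,-0.002,0.02,-0.001,0],[-0.001,-0.002,0.05,-0.001,0],[-0.001,-0.002,0.08,-0.001,0],[-0.001,-0.002,0.1,-0.001,0],[-0.001,-0.002,0.115,-0.001,0],[-0.001,-0.002,0.125,-0.001,0],[-0.001,-0.002,0.126,-0.001,0],[-0.001,-0.002,0.126,-0.001,0],[-0.001,-0.002,0.126,-0.001,0],[-0.001,-0.002,0.126,-0.001,0]]'; python3 - <<'E'
from h import *
s=save("wrist","pics/w5.png");save("scene","pics/scene5.png");save("side","pics/side5.png")
crop("","pics/side5.png",190,100,290,210,"pics/side5c.png")
E
python3 mv.py 573 137.5 160 8
```

```text
t 7.9 tcp [574.5 139.2 286.3] yang 7.94 gap 10.9 F [-0.24  0.29 -4.85] | shift [-0.0012 -0.0019  0.1263] turn -0.001
time: 8.9
tool_pos: [573.7, 137.9, 161.7]
tcp_rot: [179.8, 0.1, 98.0]
ft_force: [0.1, 0.0, -5.2]
finger_gap: 10.9
5.454545454545454
t 9.05 tcp [573.2 137.8 161. ] yang 8.0 gap 10.8 F [ 0.3   0.16 -6.09] | shift [-0.0003 -0.0003  0.001 ] turn 0.0001
```

View pics/w5.png

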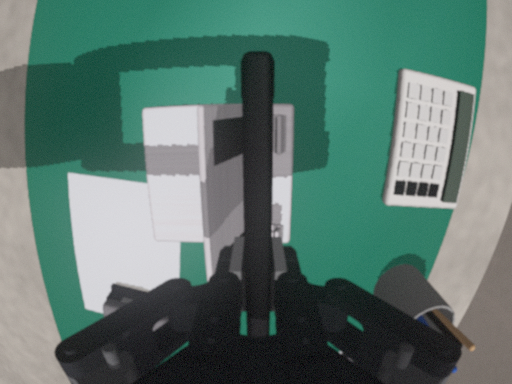

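View pics/side5c.png

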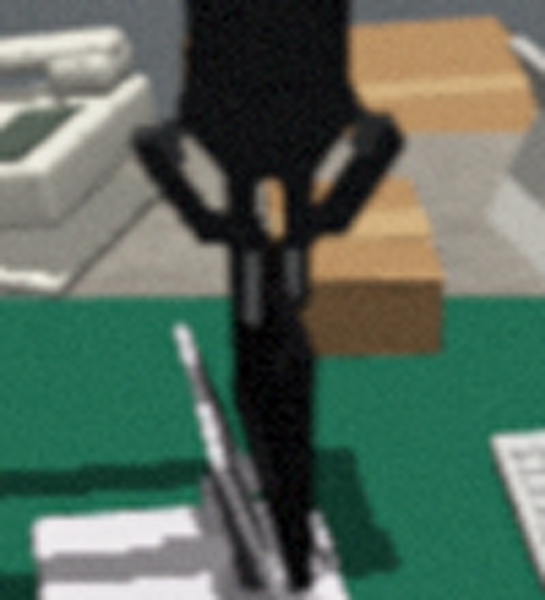

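```bash
python3 - <<'E'
from h import *
crop("","pics/w5.png",235,90,305,160,"pics/w5c.png")
s=dict(np.load("pics/w5.npz"))
from st import *
x=[533.9,133.5,.139,.27,0,0]
for u,d,y in((13,24,66),(13,24,34),(0,24,66),(0,24,34)): print(wproj(s,W(x,T(x,u,d,y)))[0].round(1))
E
```

```text
8.571428571428571
[268.9 116.2]
[268.6 155.5]
[272.4 115.5]
[272.1 152.8]
```

View pics/w5c.png

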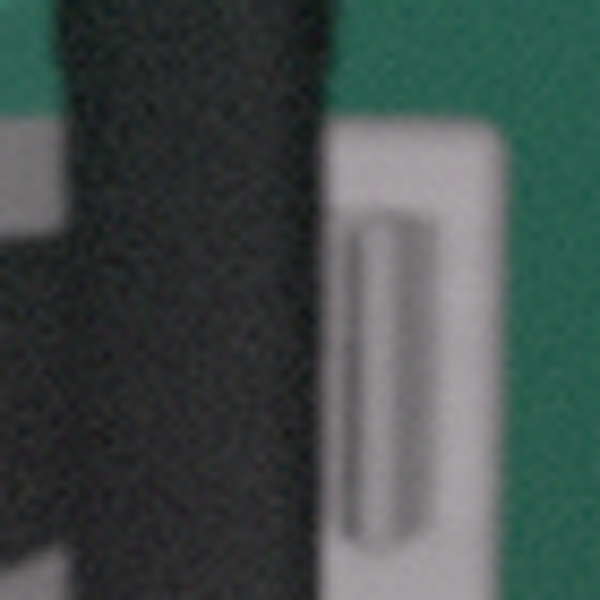

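```bash
python3 - <<'E'
from h import *
s=dict(np.load("pics/w5.npz"))
c,n=np.cos(.1396),np.sin(.1396)
for z in(62,65,68):
  for uv in((277.2,116),(277.0,153),(280.5,116)):
    p=wback(s,uv,z)[0]; d=p[:2]-[533.9,133.5]; print(z,uv,p.round(1),"stand xy",(d@[c,n]).round(1),(d@[-n,c]).round(1),"rel tcp along x",((p[:2]-[573.2,137.8])@[c,n]).round(1))
E
```

```text
62 (277.2, 116) [580.7 206.8  62. ] stand xy 56.5 66.1 rel tcp along x 17.0
62 (277.0, 153) [585.1 176.6  62. ] stand xy 56.7 35.5 rel tcp along x 17.2
62 (280.5, 116) [583.3 207.2  62. ] stand xy 59.2 66.1 rel tcp along x 19.7
65 (277.2, 116) [580.4 206.9  65. ] stand xy 56.3 66.2 rel tcp along x 16.8
65 (277.0, 153) [584.8 177.1  65. ] stand xy 56.5 36.1 rel tcp along x 17.0
65 (280.5, 116) [583.1 207.3  65. ] stand xy 58.9 66.2 rel tcp along x 19.4
68 (277.2, 116) [580.2 207.   68. ] stand xy 56.1 66.4 rel tcp along x 16.6
68 (277.0, 153) [584.5 177.6  68. ] stand xy 56.3 36.6 rel tcp along x 16.8
68 (280.5, 116) [582.8 207.4  68. ] stand xy 58.7 66.4 rel tcp along x 19.2
```

```bash
python3 -m jog '[[0,0.002,0.001,0,0],[0,0.004,0.003,0,0],[0,0.004,0.005,0,0],[0,0.004,0.006,0,0],[0,0.004,0.006,0,0],[0,0.004,0.006,0,0]]';python3 mv.py 573 137.5 160 8; python3 -m jog '[[0,0,0.001,0,0],[0,0,0.002,0,0],[0,0,0.002,0,0]]';python3 mv.py 573 137.5 160 8;
```

```text
time: 9.65
tool_pos: [577.1, 138.4, 154.8]
tcp_rot: [179.9, 0.1, 98.0]
ft_force: [-0.0, 0.0, -5.5]
finger_gap: 11.3
t 9.65 tcp [577.1 138.4 154.8] yang 8.0 gap 11.3 F [-0.03  0.03 -5.49] | shift [-0.0003 -0.0041 -0.0052] turn 0.0
time: 9.95
tool_pos: [576.9, 138.3, 152.6]
tcp_rot: [179.9, 0.1, 98.0]
ft_force: [-1.4, -0.4, -5.4]
finger_gap: 10.8
t 9.95 tcp [576.9 138.3 152.6] yang 8.0 gap 10.8 F [-1.35 -0.39 -5.44] | shift [-0.0003 -0.004  -0.0074] turn 0.0
```

```bash
python3 -m jog '[[0,0,0.001,0,0],[0,0,0.001,0,0]]';python3 mv.py 573 137.5 160 8;python3 -m jog '[[0,0,0.001,0,0],[0,0,0.001,0,0]]';python3 mv.py 573 137.5 160 8
```

```text
time: 10.15
tool_pos: [577.0, 138.4, 151.7]
tcp_rot: [179.9, 0.1, 98.0]
ft_force: [0.2, -0.5, -4.5]
finger_gap: 11.4
t 10.15 tcp [577.  138.4 151.7] yang 8.01 gap 11.4 F [ 0.17 -0.46 -4.45] | shift [-0.0003 -0.0041 -0.0083] turn 0.0001
time: 10.35
tool_pos: [577.3, 138.4, 151.5]
tcp_rot: [179.8, 0.1, 98.0]
ft_force: [-2.6, 1.2, 0.9]
finger_gap: 11.5
t 10.35 tcp [577.3 138.4 151.5] yang 8.0 gap 11.5 F [-2.57  1.21  0.93] | shift [-0.0003 -0.0044 -0.0085] turn 0.0
```

```bash
python3 -m jog '[[0,-0.001,0.0,0,0],[0,-0.002,0.0005,0,0],[0,-0.003,0.001,0,0],[0,-0.003,0.001,0,0]]';python3 mv.py 573 137.5 160 8;python3 -m jog '[[0,-0.001,0.0005,0,0],[0,-0.001,0.0005,0,0]]';python3 mv.py 573 137.5 160 8;python3 -m jog '[[0,-0.001,0.0003,0,0],[0,-0.001,0.0003,0,0]]';python3 mv.py 573 137.5 160 8
```

```text
time: 10.75
tool_pos: [574.5, 138.0, 150.7]
tcp_rot: [179.8, 0.1, 98.0]
ft_force: [0.3, -0.7, -1.4]
finger_gap: 10.9
t 10.75 tcp [574.5 138.  150.7] yang 8.01 gap 10.9 F [ 0.27 -0.72 -1.38] | shift [-0.0003 -0.0016 -0.0093] turn 0.0001
time: 10.95
tool_pos: [573.6, 137.9, 150.4]
tcp_rot: [179.8, 0.1, 98.0]
ft_force: [0.1, -0.1, -0.8]
finger_gap: 11.2
t 10.95 tcp [573.6 137.9 150.4] yang 8.01 gap 11.2 F [ 0.09 -0.08 -0.79] | shift [-0.0003 -0.0006 -0.0096] turn 0.0002
time: 11.15
tool_pos: [572.4, 137.7, 149.9]
tcp_rot: [179.8, 0.1, 98.0]
ft_force: [-0.2, -0.5, -2.2]
finger_gap: 11.2
t 11.15 tcp [572.4 137.7 149.9] yang 8.01 gap 11.2 F [-0.2  -0.45 -2.16] | shift [-0.0003  0.0006 -0.0101] turn 0.0001
```

```bash
for i in 1 2; do python3 -m jog '[[0,-0.001,0.0004,0,0],[0,-0.001,0.0004,0,0]]' >/dev/null;python3 mv.py 573 137.5 160 8; done
```

```text
t 11.35 tcp [571.7 137.5 149.7] yang 8.0 gap 11.1 F [ 1.86  0.   -1.55] | shift [-0.0002  0.0013 -0.0103] turn -0.0
t 11.55 tcp [571.2 137.4 149.7] yang 7.99 gap 11.3 F [ 3.51  1.19 -1.57] | shift [-0.0001  0.0018 -0.0103] turn -0.0002
```

```bash
python3 -m jog '[[0,0,0,0,0.14],[0,0,0,0,0.15],[0,-0.001,0,0,0.16],[0,-0.002,0,0,0.17],[0,-0.003,0,0,0.18],[0,-0.004,0,0,0.19],[0,-0.005,0,0,0.2],[0,-0.006,0,0,0.2],[0,-0.007,0,0,0.2],[0,-0.008,0,0,0.2],[0,-0.008,0,0,0.2]]';python3 mv.py 573 137.5 160 8; python3 - <<'E'
from h import *
save("side","pics/side6.png");save("scene","pics/scene6.png")
crop("","pics/side6.png",190,100,290,210,"pics/side6c.png")
crop("","pics/scene6.png",220,80,350,240,"pics/scene6c.png")
E
```

```text
time: 12.65
tool_pos: [563.2, 136.2, 149.6]
tcp_rot: [179.7, 0.1, 98.0]
ft_force: [-0.3, -0.0, 0.3]
finger_gap: 17.0
t 12.65 tcp [563.2 136.2 149.6] yang 7.99 gap 17.0 F [-0.3  -0.05  0.29] | shift [-0.0001  0.01   -0.0103] turn -0.0002
5.454545454545454
3.75
```

View pics/side6c.png

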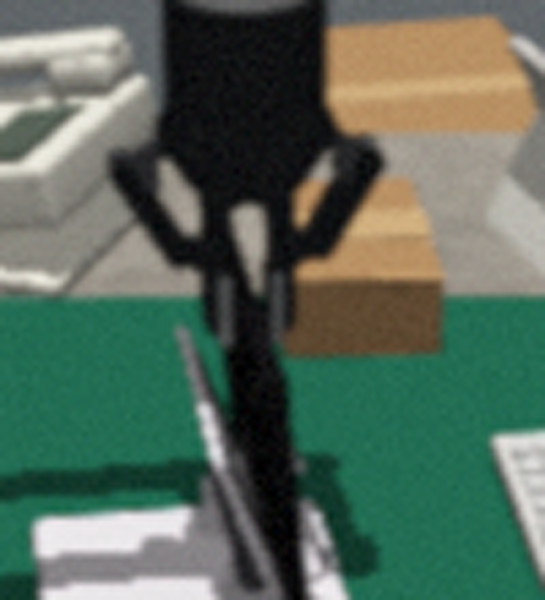

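View pics/scene6c.png

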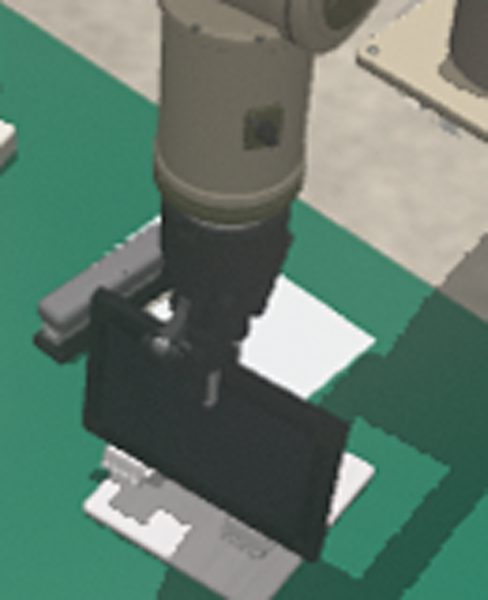

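```bash
python3 - <<'E'
from h import *
from st import *
x=[533.9,133.5,.139,.27,0,0]
s=dict(np.load("pics/scene6.npz"))
for th in(.1,.15):
  C=np.array([32.7,45.2]);
  for y in(-97.5,97.5):
    for u in(0,130):
      q=(C[0]+12*np.cos(th)-u*np.sin(th),y,C[1]+12*np.sin(th)+u*np.cos(th)); print(th,y,u,((proj(s,W(x,q))[0]-[220,80])*3.75).round())
E
python3 -m jog '[[0,-0.001,0,0,0.21],[0,-0.003,0,0,0.22],[0,-0.005,0,0,0.23],[0,-0.007,0,0,0.24],[0,-0.009,0,0,0.25],[0,-0.011,0,0,0.26],[0,-0.013,0,0,0.27],[0,-0.015,0,0,0.28],[0,-0.015,0,0,0.28],[0,-0.015,0,0,0.28]]';python3 mv.py 573 137.5 160 8
```

```text
0.1 -97.5 0 [ 82. 428.]
0.1 -97.5 130 [ 92. 293.]
0.1 97.5 0 [315. 566.]
0.1 97.5 130 [345. 433.]
0.15 -97.5 0 [ 82. 428.]
0.15 -97.5 130 [ 98. 287.]
0.15 97.5 0 [315. 565.]
0.15 97.5 130 [351. 427.]
time: 13.75
tool_pos: [548.4, 134.2, 149.6]
tcp_rot: [179.7, 0.1, 98.0]
ft_force: [-1.7, -0.4, -0.1]
finger_gap: 24.0
t 13.75 tcp [548.4 134.2 149.6] yang 7.99 gap 24.0 F [-1.67 -0.4  -0.14] | shift [-0.0002  0.0249 -0.0102] turn -0.0002
```

```bash
python3 -m jog '[[0,-0.001,0,0,0.29],[0,-0.002,0,0,0.29],[0,-0.003,0,0,0.29],[0,-0.004,0,0,0.29],[0,-0.005,0,0,0.29],[0,-0.006,0,0,0.29],[0,-0.007,0,0,0.29],[0,-0.008,0,0,0.29],[0,-0.008,0,0,0.29]]';python3 mv.py 573 137.5 160 8; python3 - <<'E'
from h import *
save("side","pics/side7.png");save("scene","pics/scene7.png");save("wrist","pics/w7.png")
crop("","pics/side7.png",190,100,290,210,"pics/side7c.png")
crop("","pics/scene7.png",220,80,350,240,"pics/scene7c.png")
E
```

```text
time: 14.65
tool_pos: [540.3, 133.0, 149.6]
tcp_rot: [179.7, 0.1, 98.0]
ft_force: [-0.8, 0.2, -0.1]
finger_gap: 24.6
t 14.65 tcp [540.3 133.  149.6] yang 7.99 gap 24.6 F [-0.76  0.18 -0.15] | shift [-0.0002  0.033  -0.0102] turn -0.0002
5.454545454545454
3.75
```

View pics/side7c.png

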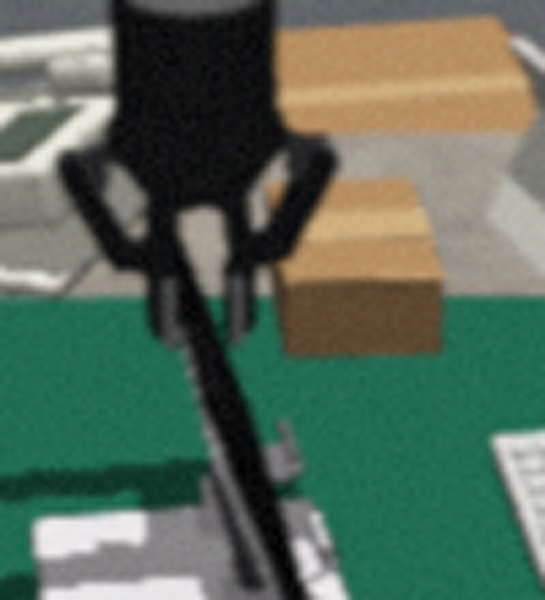

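View pics/w7.png

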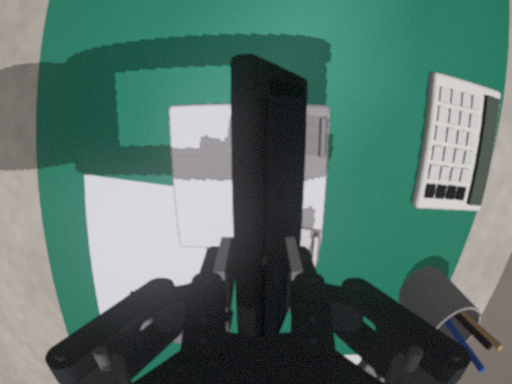

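```bash
for i in 1 2 3; do python3 -m jog '[[0,-0.001,0,0,0.29],[0,-0.002,0,0,0.29]]' >/dev/null;python3 mv.py 573 137.5 160 8; done
```

```text
t 15.0 tcp [538.4 132.8 149.5] yang 7.99 gap 24.3 F [-0.06  0.32 -0.27] | shift [-0.0002  0.035  -0.0103] turn -0.0002
t 15.2 tcp [536.5 132.5 149.6] yang 7.99 gap 24.4 F [ 0.14 -0.26  0.03] | shift [-0.0002  0.0369 -0.0101] turn -0.0002
t 15.4 tcp [534.5 132.2 149.7] yang 7.99 gap 25.0 F [-0.16  0.29  0.09] | shift [-0.0002  0.0389 -0.01  ] turn -0.0002
```

```bash
for i in 1 2 3; do python3 -m jog '[[0,-0.001,0,0,0.29],[0,-0.0015,0,0,0.29]]' >/dev/null;python3 mv.py 573 137.5 160 8; done;  python3 - <<'E'
from h import *
save("side","pics/side8.png")
crop("","pics/side8.png",190,100,290,210,"pics/side8c.png")
E
```

```text
t 15.6 tcp [532.9 132.  149.7] yang 7.99 gap 24.9 F [ 0.02 -0.67 -0.08] | shift [-0.0001  0.0406 -0.01  ] turn -0.0002
t 15.8 tcp [531.8 131.8 149.9] yang 7.98 gap 25.1 F [ 2.73 -0.1  -0.69] | shift [-0.0001  0.0417 -0.0098] turn -0.0003
t 16.0 tcp [530.4 131.6 150. ] yang 7.99 gap 24.8 F [ 2.53 -0.22 -1.35] | shift [-0.0001  0.043  -0.0096] turn -0.0002
5.454545454545454
```

View pics/side8c.png

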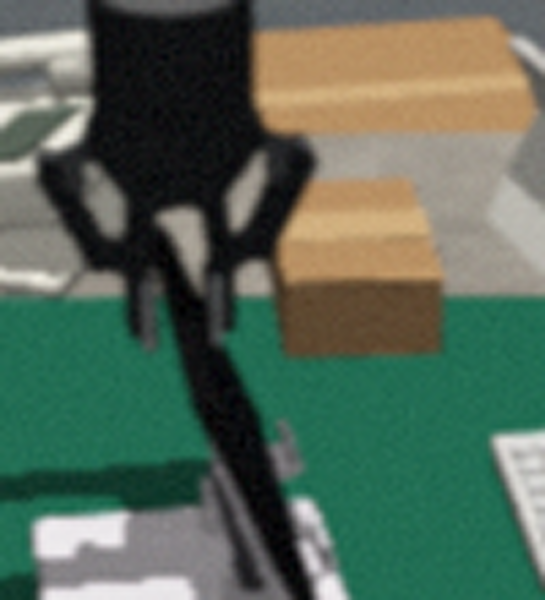

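```bash
python3 -m jog '[[0,-0.0005,0,0,0.29],[0,-0.001,0,0,0.29]]' >/dev/null;python3 mv.py 573 137.5 160 8; python3 -m jog '[[0,-0.0005,0,0,0.29],[0,-0.001,0,0,0.29]]' >/dev/null;python3 mv.py 573 137.5 160 8;  python3 - <<'E'
from h import *
save("scene","pics/scene9.png");save("wrist","pics/w9.png");save("side","pics/side9.png")
crop("","pics/scene9.png",220,80,350,240,"pics/scene9c.png")
crop("","pics/side9.png",220,150,270,215,"pics/side9c.png")
print(r.sense()["ft_force"],r.sense()["tool_pos"])
E
```

```text
t 16.25 tcp [529.4 131.5 150. ] yang 7.99 gap 24.9 F [ 2.27  0.19 -0.5 ] | shift [-0.0001  0.0441 -0.0096] turn -0.0002
t 16.45 tcp [528.3 131.3 150. ] yang 7.99 gap 24.7 F [1.17 0.2  0.59] | shift [-0.0001  0.0452 -0.0096] turn -0.0003
3.75
9.23076923076923
[ 2.45946984  0.9206452  -0.27567275] [528.27248184 131.32670211 149.97847924]
```

View pics/scene9c.png

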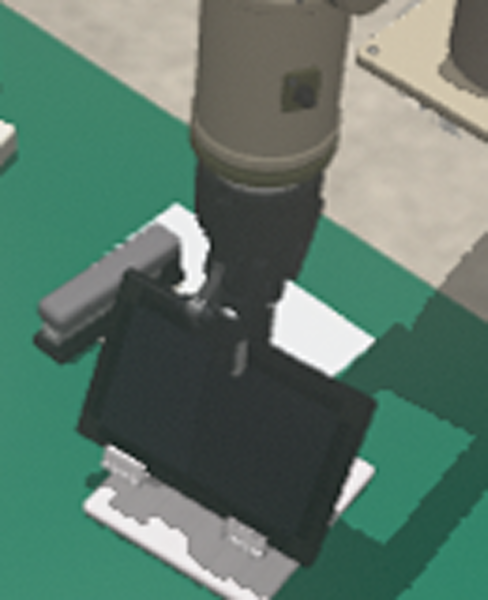

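View pics/w9.png

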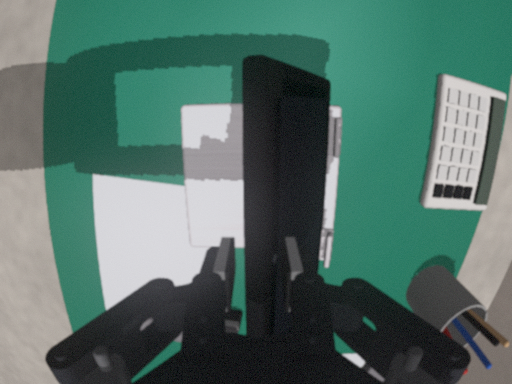

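View pics/side9c.png

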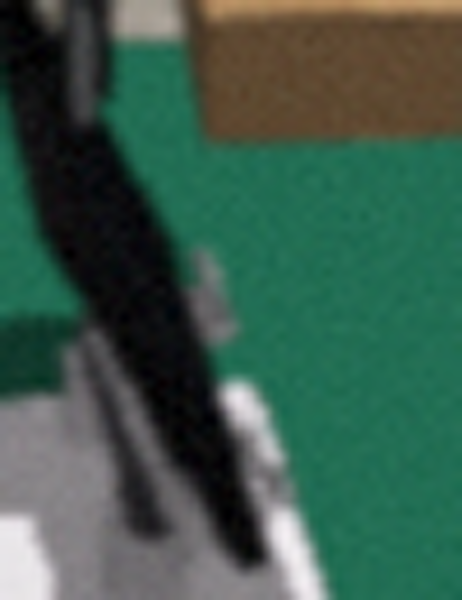

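```bash
cat > tf.py <<'E'
from st import *
x0=[533.9,133.5,.139,0,0,0]
def tab(p,u,d,y): # p heel x,z (stand), theta, y
    return W(x0,(p[0]+d*np.cos(p[2])-u*np.sin(p[2]),p[3]+y,p[1]+d*np.sin(p[2])+u*np.cos(p[2])))
def tfit(obs):
    f=lambda p:np.concatenate([proj(c,tab(p,*l))[0]-uv for c,l,uv in obs])
    s=least_squares(f,[34,46,.33,0],x_scale=[10,10,.1,10]);return s.x,f(s.x).reshape(-1,2)
E
python3 - <<'E'
from tf import *
c=lambda u,v:np.array((u/3.75+220,v/3.75+80)); d=lambda u,v:np.array((u/9.23+220,v/9.23+150))
A=dict(np.load("pics/scene9.npz"));B=dict(np.load("pics/side9.npz"))
o=[(A,(130,12,-97.5),c(128,275)),(A,(130,12,97.5),c(372,408)),(A,(0,12,97.5),c(310,563)),(A,(0,12,-97.5),c(81,430))]
print(tfit(o)); print(tfit(o+[(B,(0,12,-97.5),d(264,552)),(B,(0,0,-97.5),d(238,562))]))
p=tfit(o)[0]
im=cv2.resize(B["pixels"][100:225,190:290,::-1],None,fx=5,fy=5,interpolation=cv2.INTER_CUBIC)
for q,col in((p,(0,0,255)),([32.7,45.2,.33,0],(0,255,255))):
  for dd in(0,12):
    pl=np.array([tab(q,u,dd,y) for u,y in((0,-97.5),(130,-97.5),(130,97.5),(0,97.5))]);cv2.polylines(im,[((proj(B,pl)-[190,100])*5).astype(int)],True,col,1)
cv2.imwrite("pics/ov9.png",im)
E
```

```text
(array([ 18.97395096,  15.82550543,   0.42310051, -10.84114388]), array([[-0.01337704, -0.20688388],
       [-0.33875396, -0.34048841],
       [-0.01057225,  0.48647251],
       [ 0.40325971,  0.08322436]]))
(array([40.52669643, 48.62670358,  0.39790927,  2.79244152]), array([[-1.37180345, -1.32016868],
       [ 0.68891489, -0.17492667],
       [ 0.99058857,  1.65221097],
       [-0.59564861,  0.03399576],
       [ 0.45001968, -0.23527784],
       [-0.92312798,  0.54152436]]))
```

View pics/ov9.png

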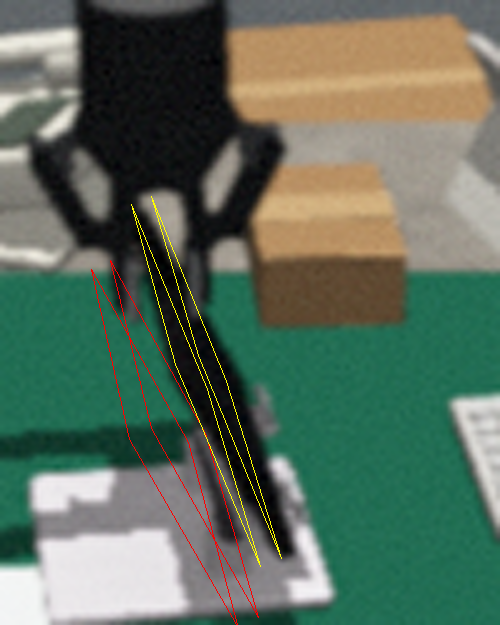

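```bash
python3 -m jog '[[0,0.001,0,0,0.29],[0,0.002,0,0,0.29],[0,0.003,0,0,0.29],[0,0.004,0,0,0.29],[0,0.005,0,0,0.29],[0,0.005,0,0,0.29]]' >/dev/null;python3 mv.py 573 137.5 160 8;  python3 - <<'E'
from h import *
save("scene","pics/scene10.png");save("side","pics/side10.png")
crop("","pics/scene10.png",220,80,350,240,"pics/scene10c.png")
crop("","pics/side10.png",190,100,290,225,"pics/side10c.png")
E
```

```text
t 17.2 tcp [533.1 132.  150. ] yang 7.99 gap 24.6 F [-2.47 -0.46  0.56] | shift [-0.0001  0.0403 -0.0098] turn -0.0002
3.75
4.8
```

View pics/side10c.png

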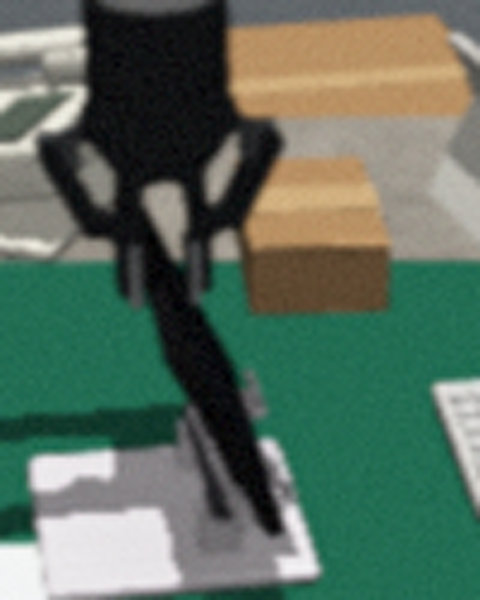

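```bash
python3 -m jog '[[0,-0.001,0,0,0.29],[0,-0.002,0,0,0.29],[0,-0.003,0,0,0.31],[0,-0.003,0,0,0.34],[0,-0.002,0,0,0.38],[0,0,0,0,0.44],[0,0.002,0,0,0.5],[0,0.004,0,0,0.56],[0,0.007,0,0,0.61],[0,0.009,0,0,0.61],[0,0.009,0,0,0.61],[0,0.009,0,0,0.61]]';python3 mv.py 573 137.5 160 8;  python3 - <<'E'
from h import *
save("side","pics/side11.png")
crop("","pics/side11.png",190,100,290,225,"pics/side11c.png")
E
```

```text
time: 18.5
tool_pos: [542.0, 133.2, 149.9]
tcp_rot: [179.6, 0.1, 98.0]
ft_force: [0.1, -0.2, -0.5]
finger_gap: 52.2
t 18.5 tcp [542.  133.2 149.9] yang 7.99 gap 52.2 F [ 0.05 -0.18 -0.49] | shift [-0.0001  0.0314 -0.0099] turn -0.0002
4.8
```

View pics/side11c.png

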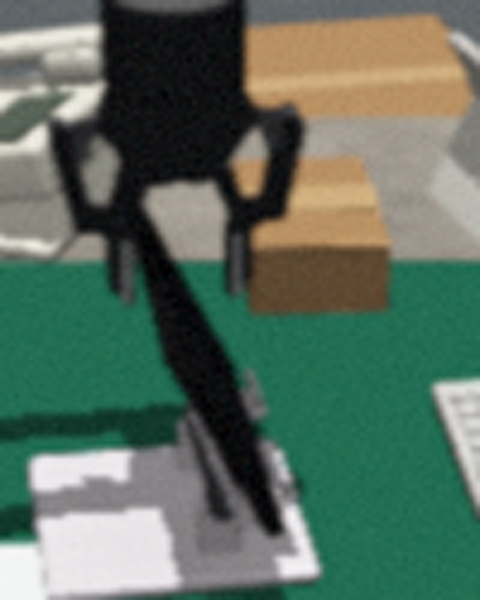

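```bash
python3 -m jog '[[0,0,0.005,0,0.61],[0,0,0.01,0,0.61],[0,0,0.016,0,0.61],[0,0,0.022,0,0.61],[0,0,0.025,0,0.61],[0,0,0.025,0,0.61]]';python3 -m jog '[[0,0,0.004,0,0.61],[0,0,0.008,0,0.61],[0,0,0.012,0,0.61],[0,0,0.016,0,0.61],[0,0,0.016,0,0.61]]';python3 mv.py 573 137.5 160 8;  python3 - <<'E'
from h import *
save("side","pics/side12.png");save("scene","pics/scene12.png")
crop("","pics/side12.png",190,100,290,225,"pics/side12c.png")
crop("","pics/scene12.png",220,80,350,240,"pics/scene12c.png")
E
```

```text
time: 19.15
tool_pos: [541.5, 133.1, 124.0]
tcp_rot: [179.7, 0.1, 98.0]
ft_force: [0.4, -0.0, 0.3]
finger_gap: 51.9
time: 19.65
tool_pos: [541.1, 133.1, 107.1]
tcp_rot: [179.7, 0.1, 98.0]
ft_force: [-0.2, 0.4, 0.8]
finger_gap: 52.2
t 19.65 tcp [541.1 133.1 107.1] yang 7.99 gap 52.2 F [-0.17  0.38  0.84] | shift [-0.0001  0.0325 -0.0528] turn -0.0002
4.8
3.75
```

View pics/side12c.png

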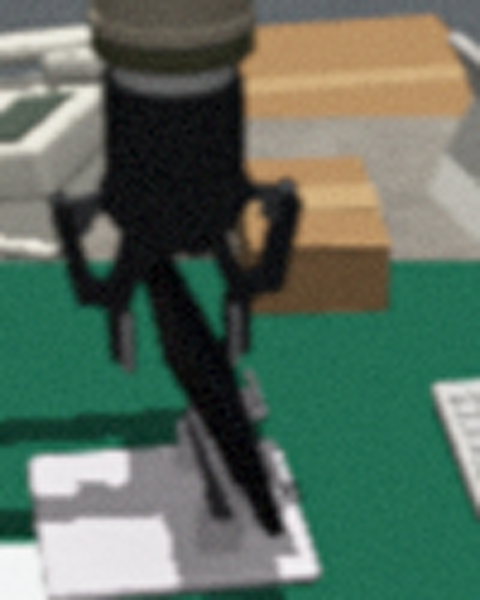

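View pics/scene12c.png

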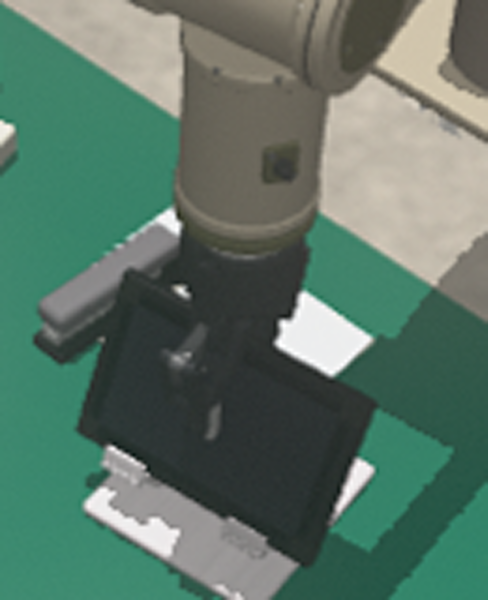

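```bash
for i in 1 2 3 4; do python3 -m jog '[[0,-0.001,0,0,0.61],[0,-0.0015,0,0,0.61]]' >/dev/null;python3 mv.py 573 137.5 160 8; done
```

```text
t 19.95 tcp [540.1 132.9 108.1] yang 7.99 gap 52.0 F [ 0.02 -0.08 -0.51] | shift [-0.0002  0.0335 -0.0517] turn -0.0001
t 20.15 tcp [538.6 132.7 108.2] yang 7.99 gap 52.2 F [-0.39 -0.05  0.66] | shift [-0.0001  0.035  -0.0515] turn -0.0002
t 20.35 tcp [537.1 132.5 108.3] yang 7.99 gap 52.0 F [ 0.33 -0.82  0.41] | shift [-0.0001  0.0366 -0.0515] turn -0.0002
t 20.55 tcp [535.5 132.3 108.3] yang 7.99 gap 51.8 F [ 0.58 -0.27 -0.54] | shift [-0.0001  0.0382 -0.0515] turn -0.0002
```

```bash
for i in 1 2 3; do python3 -m jog '[[0,-0.001,0,0,0.61],[0,-0.0015,0,0,0.61]]' >/dev/null;python3 mv.py 573 137.5 160 8; done
```

```text
t 20.75 tcp [533.9 132.1 108.2] yang 7.99 gap 51.7 F [0.29 0.57 0.31] | shift [-0.0002  0.0398 -0.0515] turn -0.0002
t 20.95 tcp [532.9 131.9 108.5] yang 7.99 gap 51.9 F [3.45 0.21 0.43] | shift [-0.0001  0.0408 -0.0512] turn -0.0002
t 21.15 tcp [532.4 131.8 109.1] yang 7.98 gap 51.9 F [ 6.83  0.8  -0.7 ] | shift [-0.0001  0.0415 -0.0505] turn -0.0003
```

```bash
python3 -m jog '[[0,-0.001,0.0005,0,0.61],[0,-0.001,0.0005,0,0.61]]' >/dev/null;python3 mv.py 573 137.5 160 8;  python3 - <<'E'
from h import *
save("side","pics/side13.png");save("scene","pics/scene13.png");q=r.sense();print(q["tool_pos"],q["ft_force"])
crop("","pics/side13.png",190,100,290,225,"pics/side13c.png")
E
```

```text
t 21.35 tcp [532.4 131.8 109.2] yang 7.98 gap 52.2 F [ 6.51  1.24 -1.52] | shift [-0.0001  0.0416 -0.0503] turn -0.0003
[532.42608439 131.82526275 109.15606282] [ 6.16073977  1.45112039 -0.16469336]
4.8
```

View pics/side13c.png

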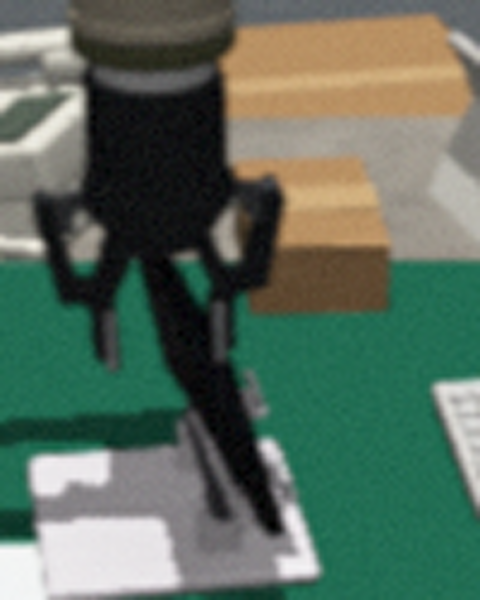

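```bash
python3 -m jog '[[0,0.002,0,0,0.61],[0,0.002,-0.005,0,0.61],[0,0.002,-0.012,0,0.61],[0,0.002,-0.02,0,0.61],[0,0.002,-0.028,0,0.61],[0,0.002,-0.036,0,0.61],[0,0.001,-0.041,0,0.55],[0,0,-0.041,0,0.48],[0,0,-0.041,0,0.42],[0,0,-0.041,0,0.36],[0,0,-0.041,0,0.31],[0,0,-0.041,0,0.31]]';python3 mv.py 573 137.5 160 8
```

```text
time: 22.65
tool_pos: [531.7, 131.8, 149.7]
tcp_rot: [179.3, 0.1, 98.0]
ft_force: [-0.2, 0.9, 0.0]
finger_gap: 26.5
t 22.65 tcp [531.7 131.8 149.7] yang 7.98 gap 26.5 F [-0.24  0.94  0.01] | shift [-0.0001  0.0418 -0.0098] turn -0.0003
```

```bash
python3 -m jog '[[0,0.002,0,0,0.31],[0,0.004,0,0,0.31],[0,0.007,0,0,0.31],[0,0.01,0,0,0.31],[0,0.013,0,0,0.31],[0,0.016,0,0,0.3],[0,0.019,0,0,0.29],[0,0.022,0,0,0.28],[0,0.025,0,0,0.27],[0,0.028,0,0,0.26],[0,0.031,0,0,0.25],[0,0.034,0,0,0.24],[0,0.037,0,0,0.23],[0,0.04,0,0,0.22],[0,0.042,0,0,0.21],[0,0.042,0,0,0.2],[0,0.042,0,0,0.2]]';python3 mv.py 573 137.5 160 8; python3 - <<'E'
from h import *
save("side","pics/side14.png")
crop("","pics/side14.png",190,100,290,225,"pics/side14c.png")
E
```

```text
time: 24.35
tool_pos: [573.3, 137.6, 150.2]
tcp_rot: [179.3, 0.1, 98.0]
ft_force: [-0.6, -0.2, 0.0]
finger_gap: 17.1
t 24.35 tcp [573.3 137.6 150.2] yang 7.98 gap 17.1 F [-0.64 -0.18  0.03] | shift [-0.0001 -0.0002 -0.0098] turn -0.0003
4.8
```

View pics/side14c.png

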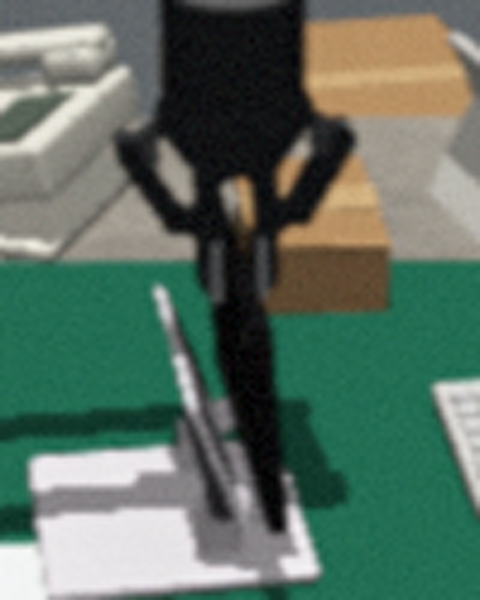

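```bash
python3 -m jog '[[0,0.002,0,0,0.2],[0,0.004,0,0,0.19],[0,0.006,0,0,0.18],[0,0.006,0,0,0.16],[0,0.006,0,0,0.13],[0,0.006,0,0,0.1],[0,0.006,0,0,0.0],[0,0.006,0,0,0.0]]' 60;python3 mv.py 573 137.5 160 8; python3 -m jog '[[0,0,-0.002,0,0],[0,0,-0.003,0,0],[0,0,-0.003,0,0]]'; python3 mv.py 573 137.5 160 8;python3 - <<'E'
from h import *
save("side","pics/side15.png");save("wrist","pics/w15.png")
crop("","pics/side15.png",190,100,290,225,"pics/side15c.png")
crop("","pics/w15.png",225,60,335,160,"pics/w15c.png")
E
```

```text
time: 25.2
tool_pos: [579.1, 138.4, 150.1]
tcp_rot: [179.4, 0.1, 98.0]
ft_force: [0.3, 0.6, -1.1]
finger_gap: 11.5
t 25.2 tcp [579.1 138.4 150.1] yang 7.98 gap 11.5 F [ 0.28  0.59 -1.1 ] | shift [-0.0001 -0.006  -0.0099] turn -0.0003
time: 25.5
tool_pos: [578.7, 138.4, 152.7]
tcp_rot: [179.4, 0.1, 98.0]
ft_force: [0.5, 0.1, -6.0]
finger_gap: 11.2
t 25.5 tcp [578.7 138.4 152.7] yang 7.99 gap 11.2 F [ 0.47  0.08 -6.04] | shift [-0.0001 -0.0057 -0.0074] turn -0.0002
4.8
6.0
```

View pics/side15c.png

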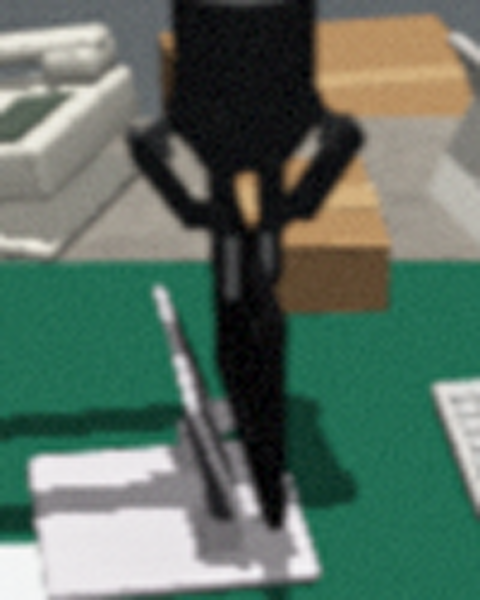

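View pics/w15c.png

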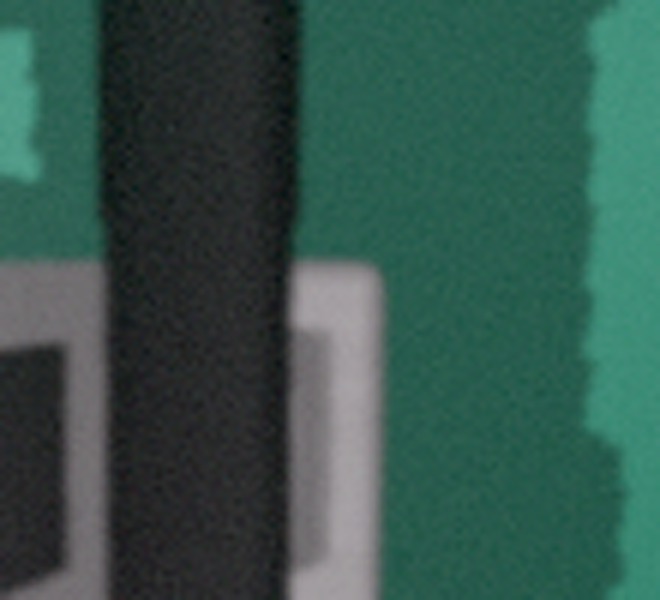

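```bash
python3 -m jog '[[0,-0.002,0.000,0,0],[0,-0.004,0.001,0,0],[0,-0.0055,0.001,0,0],[0,-0.0055,0.002,0,0],[0,-0.0055,0.002,0,0]]' >/dev/null; python3 mv.py 573 137.5 160 8; for i in 1 2 ; do python3 -m jog '[[0,-0.0007,0.0007,0,0],[0,-0.0007,0.001,0,0]]' >/dev/null;python3 mv.py 573 137.5 160 8; done
```

```text
t 26.1 tcp [573.2 137.6 150.5] yang 7.98 gap 10.9 F [ 0.02  0.27 -5.38] | shift [-0.0001 -0.0001 -0.0095] turn -0.0003
t 26.3 tcp [572.5 137.5 149.4] yang 7.98 gap 11.2 F [-0.6   0.21 -4.59] | shift [-0.      0.0006 -0.0106] turn -0.0003
t 26.5 tcp [571.7 137.4 148.3] yang 7.98 gap 10.6 F [-1.02 -0.25 -4.93] | shift [-0.0001  0.0015 -0.0117] turn -0.0003
```

```bash
for i in 1 2 ; do python3 -m jog '[[0,-0.0003,0.0007,0,0],[0,-0.0003,0.001,0,0]]' >/dev/null;python3 mv.py 573 137.5 160 8; done
```

```text
t 26.7 tcp [571.5 137.4 147.4] yang 7.98 gap 11.3 F [-1.14 -0.66 -4.11] | shift [-0.0001  0.0016 -0.0126] turn -0.0004
t 26.9 tcp [571.7 137.4 147.3] yang 7.98 gap 11.5 F [-2.31 -0.21  2.07] | shift [-0.0001  0.0015 -0.0127] turn -0.0004
```

```bash
for i in 1 2 3; do python3 -m jog '[[0,-0.001,0.0002,0,0],[0,-0.0012,0.0004,0,0]]' >/dev/null;python3 mv.py 573 137.5 160 8; done
```

```text
t 27.1 tcp [571.1 137.3 147.4] yang 7.98 gap 11.2 F [ 1.47 -0.09 -1.34] | shift [-0.0001  0.0021 -0.0126] turn -0.0004
t 27.3 tcp [570.6 137.2 147.4] yang 7.97 gap 11.3 F [ 4.04  0.29 -1.52] | shift [-0.0001  0.0026 -0.0126] turn -0.0004
t 27.5 tcp [570.1 137.1 147.4] yang 7.97 gap 11.2 F [ 5.15  0.78 -2.46] | shift [-0.0001  0.0031 -0.0125] turn -0.0005
```

```bash
python3 -m jog '[[0,0,0,0,0.14],[0,0,0,0,0.15],[0,-0.001,0,0,0.16],[0,-0.002,0,0,0.17],[0,-0.003,0,0,0.18],[0,-0.004,0,0,0.19],[0,-0.005,0,0,0.2],[0,-0.007,0,0,0.21],[0,-0.009,0,0,0.22],[0,-0.011,0,0,0.23],[0,-0.013,0,0,0.24],[0,-0.015,0,0,0.25],[0,-0.017,0,0,0.26],[0,-0.019,0,0,0.27],[0,-0.021,0,0,0.28],[0,-0.023,0,0,0.29],[0,-0.025,0,0,0.3],[0,-0.026,0,0,0.3],[0,-0.026,0,0,0.3]]';python3 mv.py 535 132.3 150 8
```

```text
time: 29.4
tool_pos: [544.3, 133.5, 147.0]
tcp_rot: [179.0, 0.1, 98.0]
ft_force: [0.2, -0.4, 0.6]
finger_gap: 25.1
t 29.4 tcp [544.3 133.5 147. ] yang 7.97 gap 25.1 F [ 0.21 -0.42  0.6 ] | shift [ 0.0001 -0.0093 -0.0031] turn -0.0005
```

```bash
python3 -m jog '[[0,-0.001,0,0,0.31],[0,-0.002,0,0,0.32],[0,-0.003,0,0,0.32],[0,-0.004,0,0,0.32],[0,-0.005,0,0,0.32],[0,-0.006,0,0,0.32],[0,-0.007,0,0,0.32],[0,-0.008,0,0,0.32],[0,-0.009,0,0,0.32],[0,-0.009,0,0,0.32]]';python3 mv.py 535 132.3 150 8;python3 - <<'E'
from h import *
save("side","pics/side16.png");save("scene","pics/scene16.png")
crop("","pics/side16.png",190,100,290,225,"pics/side16c.png")
E
```

```text
time: 30.4
tool_pos: [535.3, 132.2, 146.9]
tcp_rot: [179.0, 0.1, 98.0]
ft_force: [-0.0, -0.3, 0.1]
finger_gap: 27.4
t 30.4 tcp [535.3 132.2 146.9] yang 7.97 gap 27.4 F [-0.01 -0.32  0.08] | shift [ 0.0001 -0.0002 -0.0031] turn -0.0005
4.8
```

View pics/side16c.png

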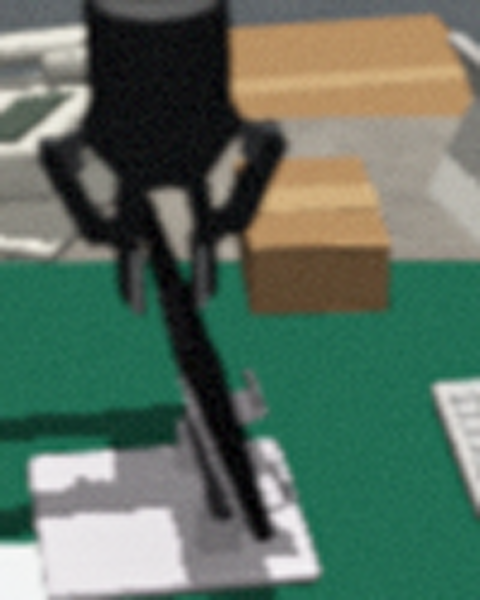

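```bash
python3 -m jog '[[0,0.0,0,0,0.38],[0,0.001,0,0,0.44],[0,0.002,0,0,0.5],[0,0.003,0,0,0.56],[0,0.003,0.003,0,0.61],[0,0.003,0.008,0,0.61],[0,0.003,0.014,0,0.61],[0,0.003,0.02,0,0.61],[0,0.003,0.026,0,0.61],[0,0.003,0.032,0,0.61],[0,0.003,0.037,0,0.61],[0,0.003,0.037,0,0.61]]';python3 mv.py 535 132.3 150 8;for i in 1 2; do python3 -m jog '[[0,-0.001,0,0,0.61],[0,-0.002,0,0,0.61]]' >/dev/null;python3 mv.py 573 137.5 160 8; done
```

```text
time: 31.7
tool_pos: [538.3, 132.6, 108.8]
tcp_rot: [179.1, 0.1, 98.0]
ft_force: [0.3, -0.3, -1.1]
finger_gap: 52.0
t 31.7 tcp [538.3 132.6 108.8] yang 7.97 gap 52.0 F [ 0.27 -0.34 -1.09] | shift [ 0.0001 -0.0027 -0.0412] turn -0.0005
t 31.9 tcp [536.3 132.4 108.9] yang 7.97 gap 52.3 F [-0.25 -0.33  0.39] | shift [-0.0001  0.0378 -0.0505] turn -0.0004
t 32.1 tcp [534.5 132.1 109.2] yang 7.97 gap 52.1 F [-0.42  0.05 -0.58] | shift [-0.0001  0.0397 -0.0501] turn -0.0005
```

```bash
for i in 1 2 3; do python3 -m jog '[[0,-0.001,0,0,0.61],[0,-0.0015,0,0,0.61]]' >/dev/null;python3 mv.py 573 137.5 160 8; done
```

```text
t 32.3 tcp [533.  131.9 109.4] yang 7.97 gap 51.9 F [0.03 0.3  0.6 ] | shift [-0.0001  0.0412 -0.0499] turn -0.0005
t 32.5 tcp [532.  131.8 109.6] yang 7.97 gap 52.0 F [ 4.26  0.87 -0.57] | shift [-0.0001  0.0423 -0.0496] turn -0.0004
t 32.7 tcp [531.6 131.7 110.2] yang 7.97 gap 51.7 F [ 6.85  0.81 -1.29] | shift [-0.      0.0428 -0.0489] turn -0.0005
```

```bash
python3 -m jog '[[0,0,0,0,0.61],[0,0,0,0,0.61],[0,0,0,0,0.61]]' >/dev/null;python3 mv.py 573 137.5 160 8; python3 - <<'E'
from h import *
save("side","pics/side17.png");save("scene","pics/scene17.png")
crop("","pics/side17.png",190,100,290,225,"pics/side17c.png")
crop("","pics/scene17.png",220,80,350,240,"pics/scene17c.png")
E
```

```text
t 33.0 tcp [531.8 131.7 110.4] yang 7.97 gap 51.9 F [2.59 0.26 0.63] | shift [-0.0001  0.0426 -0.0487] turn -0.0005
4.8
3.75
```

View pics/side17c.png

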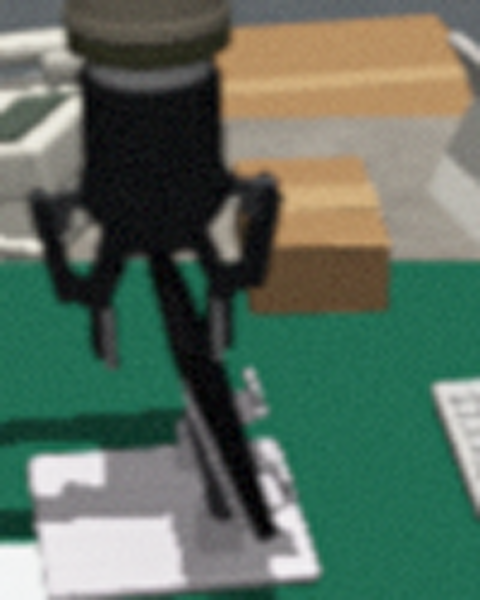

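View pics/scene17c.png

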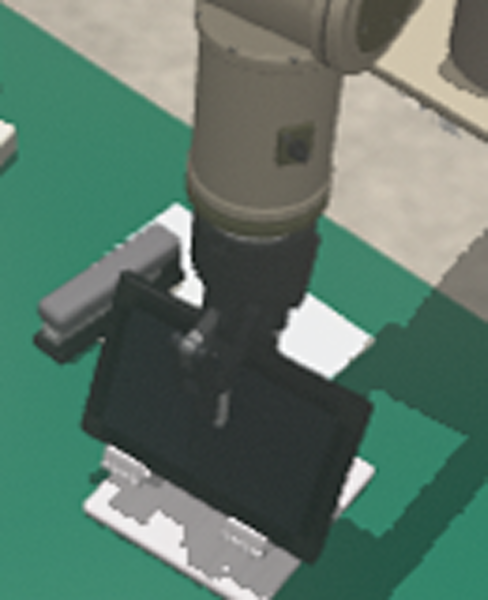

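```bash
python3 - <<'E'
from tf import *
c=lambda u,v:np.array((u/3.75+220,v/3.75+80)); d=lambda u,v:np.array((u/4.8+190,v/4.8+100))
A=dict(np.load("pics/scene17.npz"));B=dict(np.load("pics/side17.npz"))
o=[(A,(130,12,-97.5),c(122,277)),(A,(130,12,97.5),c(370,408)),(A,(0,12,97.5),c(311,560)),(A,(0,12,-97.5),c(83,427))]
print(tfit(o+[(B,(0,12,-97.5),d(276,531)),(B,(0,0,-97.5),d(261,539))]))
for B2,t in((B,"17"),):
  im=cv2.resize(B2["pixels"][100:225,190:290,::-1],None,fx=5,fy=5,interpolation=cv2.INTER_CUBIC)
  im2=cv2.resize(A["pixels"][80:240,220:350,::-1],None,fx=4,fy=4,interpolation=cv2.INTER_CUBIC)
  q=[32.5,45.5,.33,0]
  for dd in(0,12):
    pl=np.array([tab(q,u,dd,y) for u,y in((0,-97.5),(130,-97.5),(130,97.5),(0,97.5))])
    cv2.polylines(im,[((proj(B2,pl)-[190,100])*5).astype(int)],True,(0,255,255),1);cv2.polylines(im2,[((proj(A,pl)-[220,80])*4).astype(int)],True,(0,255,255),1)
  h=np.zeros((640,1020,3),np.uint8);h[:625,:500]=im;h[:640,500:1020]=im2;cv2.imwrite("pics/ov17.png",cv2.resize(h,(800,502)))
E
```

```text
(array([36.54698957, 47.10271185,  0.34531769,  1.33058391]), array([[-0.87325062, -1.5970888 ],
       [ 0.11343205,  0.13140939],
       [ 0.97425119,  1.62986735],
       [-0.69548832,  0.1742589 ],
       [ 0.22695889,  0.05122795],
       [-0.92557212,  0.06534441]]))
```

View pics/ov17.png

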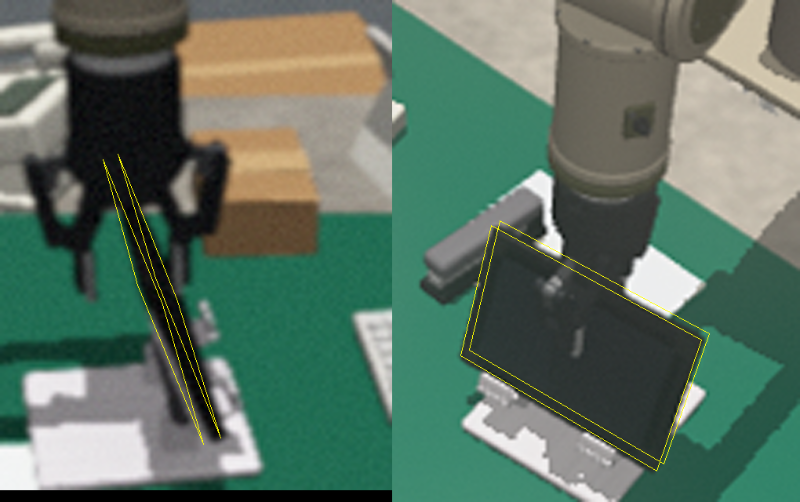

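```bash
python3 -m jog '[[0,0.001,0,0,0.61],[0,0.002,0,0,0.61],[0,0.003,0,0,0.61],[0,0.004,-0.002,0,0.61],[0,0.004,-0.006,0,0.61],[0,0.003,-0.014,0,0.61],[0,0.002,-0.024,0,0.61],[0,0,-0.034,0,0.61],[0,0,-0.044,0,0.61],[0,0,-0.06,0,0.61],[0,0,-0.08,0,0.61],[0,0,-0.1,0,0.61],[0,0,-0.12,0,0.61],[0,0,-0.14,0,0.61],[0,0,-0.15,0,0.61],[0,0,-0.15,0,0.61]]';python3 mv.py 573 137.5 160 8; python3 - <<'E'
from h import *
save("side","pics/side18.png");save("scene","pics/scene18.png");save("wrist","pics/w18.png")
crop("","pics/side18.png",215,140,265,220,"pics/side18c.png")
crop("","pics/scene18.png",220,80,350,240,"pics/scene18c.png")
crop("","pics/w18.png",100,60,400,260,"pics/w18c.png")
E
```

```text
time: 34.7
tool_pos: [529.7, 131.7, 263.0]
tcp_rot: [178.6, 0.1, 98.0]
ft_force: [0.1, 0.4, -0.1]
finger_gap: 51.8
t 34.7 tcp [529.7 131.7 263. ] yang 7.97 gap 51.8 F [ 0.11  0.36 -0.09] | shift [-1.000e-04  4.110e-02  1.041e-01] turn -0.0005
7.5
3.75
2.6666666666666665
```

View pics/side18c.png

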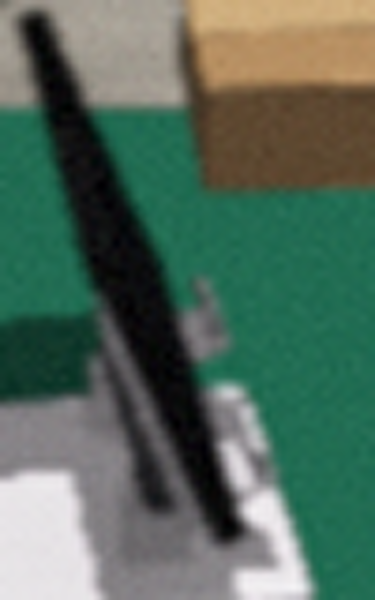

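View pics/w18c.png

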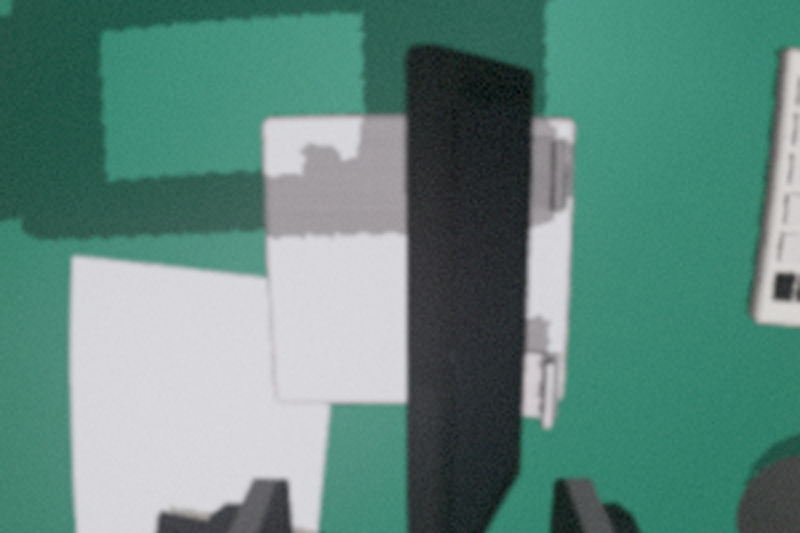

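View pics/scene18c.png

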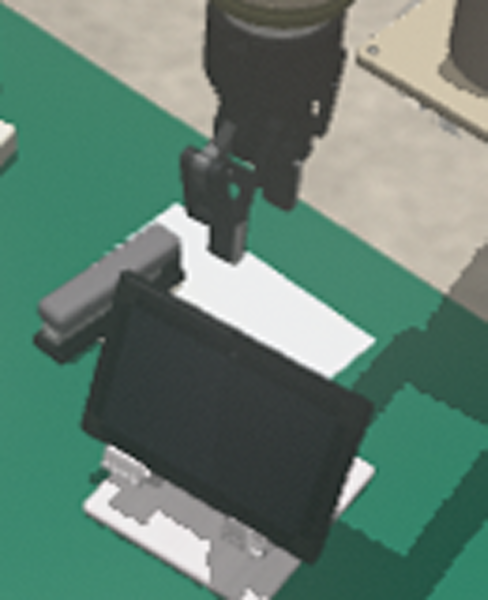

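```bash
python3 - <<'E'
from tf import *
s=dict(np.load("pics/w18.npz"))
crop("","pics/w18.png",270,100,330,230,"pics/w18d.png")
for a in(.28,.33,.38):
  q=[32.5,46,a,0]
  for y in(50,-34,-50,-66):
    print(a,y,"bottom front",wproj(s,tab(q,0,12,y))[0].round(1),"u30",wproj(s,tab(q,30,12,y))[0].round(1),"lip top in",wproj(s,tab(q,13,24,y))[0].round(1),"lip top out(27)",wproj(s,tab(q,13,27,y))[0].round(1),"ledge end",wproj(s,tab(q,0,24,y))[0].round(1))
E
```

```text
4.615384615384615
0.28 50 bottom front [295.4 125. ] u30 [291.7 127. ] lip top in [304.3 126.3] lip top out(27) [306.9 126.4] ledge end [305.4 125.5]
0.28 -34 bottom front [293.4 192.4] u30 [289.7 200. ] lip top in [301.7 196.3] lip top out(27) [304.1 196.5] ledge end [302.9 193.2]
0.28 -50 bottom front [292.9 204.4] u30 [289.2 212.8] lip top in [301.1 208.7] lip top out(27) [303.5 209. ] ledge end [302.3 205.2]
0.28 -66 bottom front [292.4 216.1] u30 [288.7 225.2] lip top in [300.4 220.8] lip top out(27) [302.8 221. ] ledge end [301.6 216.9]
0.33 50 bottom front [295.3 125.1] u30 [290.3 127. ] lip top in [303.6 126.4] lip top out(27) [306.2 126.5] ledge end [305.3 125.5]
0.33 -34 bottom front [293.3 192.5] u30 [288.3 200. ] lip top in [301.  196.6] lip top out(27) [303.5 196.8] ledge end [302.8 193.4]
0.33 -50 bottom front [292.9 204.6] u30 [287.9 212.9] lip top in [300.4 209. ] lip top out(27) [302.8 209.3] ledge end [302.2 205.5]
0.33 -66 bottom front [292.4 216.3] u30 [287.4 225.3] lip top in [299.7 221.1] lip top out(27) [302.1 221.4] ledge end [301.5 217.3]
0.38 50 bottom front [295.2 125.1] u30 [288.8 127. ] lip top in [302.8 126.4] lip top out(27) [305.4 126.6] ledge end [305.1 125.6]
0.38 -34 bottom front [293.2 192.7] u30 [287. 200.] lip top in [300.3 196.8] lip top out(27) [302.7 197.1] ledge end [302.6 193.7]
0.38 -50 bottom front [292.8 204.7] u30 [286.5 212.9] lip top in [299.7 209.3] lip top out(27) [302.1 209.6] ledge end [302.  205.8]
0.38 -66 bottom front [292.3 216.4] u30 [286.  225.3] lip top in [299.  221.4] lip top out(27) [301.4 221.7] ledge end [301.3 217.6]
```

View pics/w18d.png

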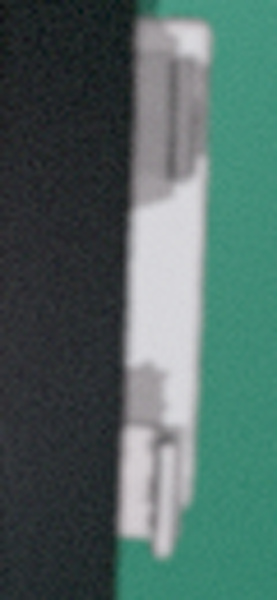

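```bash
python3 -m jog '[[0,0,0,0,0.61],[0,0,0,0,0.61],[0,0,0,0,0.61],[0,0,0,0,0.61],[0,0,0,0,0.61]]'; python3 - <<'E'
from h import *
a=save("side","pics/side19.png")["pixels"].astype(int);b=cv2.imread("pics/side18.png")[:,:,::-1].astype(int)
print("tablet region motion diff",np.abs(a-b)[145:215,215:260].mean(),np.abs(a-b)[145:215,215:260].max())
d=np.abs(cv2.imread("pics/scene18.png").astype(int)-cv2.imread("pics/scene0.png").astype(int)).max(2)
cv2.imwrite("pics/diff.png",np.clip(d*3,0,255).astype(np.uint8))
E
```

```text
time: 35.35
tool_pos: [528.1, 131.4, 259.2]
tcp_rot: [178.9, 0.1, 98.0]
ft_force: [0.6, -0.1, -0.5]
finger_gap: 51.6
tablet region motion diff 2.788253968253968 49
```

View pics/diff.png

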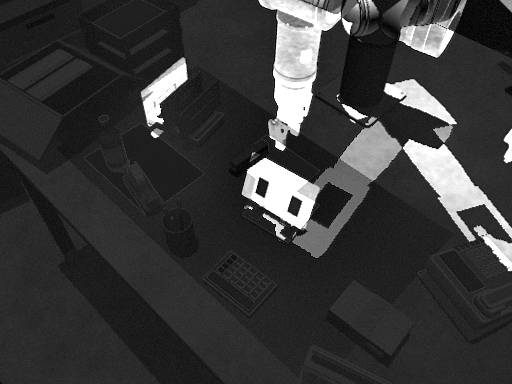

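```bash
python3 -c "
from bench import r
print(r.hand_in()); print(r.sense()['time'])"
```

```text
the job is handed in; nothing more can be done
None
the job is handed in; nothing more can be done
```

The tablet is on the stand, leaning back against the rest with its screen to the stand's open front. I handed the job in at about 35.4 s of the 48 s allowed; no verdict was reported.

**What I did:**
- I lifted the tablet straight out of the rack, turned it to face the stand's front, and lowered it until I felt the ledge and then the corner (3–5 N).
- I let it lean back between the loosened fingers.
- On the first try I pushed above the top of the rest, and the lower edge slid about 7 mm forward. A push lower down at about 6.5 N did not bring it back.
- I stood the tablet up again, gripped it and found the corner a second time. After leaning it back I pressed it against the rest below its top edge, at up to 7 N for about 0.5 s, then let go and raised the gripper.

**Last checks:**
- **Fit in the corner:** in the wrist picture, the gap from the tablet's front to the ledge lip is about 7.6 px. I expected 7.5 px for a tablet seated right in the corner.
- **Lean and centring:** the tablet leans back about 0.33–0.35 rad, looks parallel to the rest, and is centred across the stand to within about 2 mm.
- **Everything else:** wrist force was near zero after release. Two side pictures taken after release looked essentially the same, apart from a few pixels I did not look into. Compared with the first picture, only the tablet, the arm and shadows have changed.

**What disagreed:**
- **Position of the lower back edge:** the cameras put it about 4 mm further forward than touch did. They place the ledge lips forward by a similar amount, so I trusted the gap to the lip.
- **The held-in-corner condition:** I could not check it directly. I judged it from the contact forces and the pictures.

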